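# Put spare parts on their outlined pads

## Robot

A 6-joint arm with a two-finger parallel gripper is mounted at the origin on the work surface. World frame = base frame: x ahead of the robot, y to its left, z up, the work surface at z = 0. Lengths are in m, angles in rad, forces in N, time in s.
With the tool pointing down it reaches from about 0.375 to 0.975 m from the base axis. Payload 3.8 kg.
Tool frame: the origin (TCP) lies at the very end of the fingers, on their centre line; the grasp point (between the pads) lies 19 mm behind it; y points along the fingers, x is the direction in which the jaws open and shut, and the axes are right-handed (so a half turn about y gives the same grasp; the last joint's range is limited). The gripper opens to 85 mm and grips with 20 to 120 N. Pads are 22 mm wide; open, the fingers measure 114 mm over their backs; the gripper's body (76 mm by 85 mm) begins 54 mm behind the grasp point. The pads swing forward as they close: fully open they stand 13 mm farther back than shut.
Start: joints at [1.169, 0.264, 1.604, -0, 1.274, -0.037], TCP at [0.241, 0.631, 0.211] pointing down, gripper open.
Joint ranges: [-2.63, 2.63], [-0.94, 2.18], [0.31, 2.57], [-1.31, 4.45], [0, 2.66], [-2.55, 2.55]. Speed limits (rad/s): [2.57, 2.57, 3.14, 3.14, 3.14, 3.14].

## Interface

Orientations are given as a rotation vector (axis times angle).
In Python, from workcell import bot, cams gives the robot as it stands.
- The arm moves only by the tool play_rows, never from a script. Its argument "motion" is a list of rows, each a list of 2 entries, a list of its own where there are three numbers: the shift along the world's x, y, z normalised to -1 to 1, where 1 is 400 mm, then the turn, a rotation vector about the world's x, y, z normalised to -1 to 1, where 1 is pi/4 rad. In form: [[[tx, ty, tz], [ax, ay, az]], ...]. A call has 1 to 10 rows; each row is the pose to reach, as a shift and turn from the pose commanded when the call began; what a row does not reach only later rows make up. A row lasts 1/8 s, in which the tool goes at most 62.5 mm and 10.7 degrees, less where a joint would pass 70% of its speed; a pose out of reach is approached as far as the arm can. A call with a number of a shift or a turn outside -1 to 1 is refused whole. A call with a gripper value outside its range is refused whole. "gripper" is the closure, from 0 (fully open) to 1 (shut), set as the call begins (left out, the last holds). The fingers move at their own pace and stop on an object; "squeeze" is the grip in N (left out, the last holds). Time passes only in rows, so rows that repeat a pose let the fingers close. It gives the time, the measured TCP pose, the force and the opening at its end, in the units of the state.
- bot.read_state(): the state, without advancing time (a new reading comes with each control period).
- cams.read_camera(name): name is "scene" or "top"; returns (picture, depth): 480x640x3 uint8, red, green, blue; 480x640 float32, m along the optical axis (not along the pixel's ray), 0 where there is no reading.
- cams.calibration(name): a dict with "mtx" (3x3 intrinsics, pixels), "R" (3x3) and "t" (3): a world point X has camera coordinates R X + t. Camera axes: x right, y down, z forward; pixel columns grow to the right and rows downward; lengths in m; the calibration is good to about 2 mm. A picture is of the moment at which its call begins. calibration takes no time and is no camera call.
- bot.finish_job(): hands the job in, once; it reports no verdict.
Trained networks look in the newest picture that a camera, given by its name, has taken for a name from the list of things; names that differ only in an ending like _2 or _b are one class to them, and where a whole thing is asked for, a point or a joint stands for the part that bears it (a point fixed in the world has none). Each returns a list of dicts, best first, with "conf" (0 to 1); they miss things now and then, are a little off and sometimes report something else, mostly with a low value. They report only what shows in the picture. A call takes as long as a camera call. They do not tell look-alikes from the thing itself.
- cams.recognise(camera, label): "xyz" ([x, y, z] in m, in the coordinates of the camera as it stood for that picture, good to about 4 mm: the middle of the surface that is visible of it).
- cams.regions_of(camera, label): "mask" (480x640 bool, what is visible of it).
- cams.mark_of(camera, label): "xyz" ([x, y, z] in m, in the coordinates of the camera as it stood for that picture, good to about 4 mm: a listed point, or the origin of a listed thing).
The state is a dict: "time": time; "q": joint angles; "joint_vel": joint speeds; "joint_torque": joint torques, N m; "tool_pos": TCP position; "tcp_rot": TCP orientation; "wrist_force": force on the tool from outside, world axes, zero at the start; "torque": the same for the moment, N m; "width": opening from 0.0 (shut) to 1.0 (fully open).
Only numpy, scipy, OpenCV 4.12 (cv2) and the standard library are available. Lean on these libraries where they do the work, as an engineer would, in place of code of your own. Each camera call takes 0.05 s, during which the arm holds its last target.

## Task

Put the four loose spare parts on their white pads: the large bearing in the black circle, the small bearing in the red circle, the hexagon nut in the blue hexagon, and the green pillow block in the green rectangle, standing on its foot and lined up lengthwise. Set each one down gently, lying flat and centred inside its outline; do not drop any of them from a height. Do not push the yellow carton or the grease tub out of place.

Things in the scene. Friction and masses are not known exactly. Their poses are not given: they have to be found in the camera images.
- large_bearing: Large loose ball bearing lying flat: steel ring, outside diameter 62 mm, bore 30 mm, 18 mm high, with a black rubber seal ring in its face. Origin on its axis at the underside, z up. About 0.2 kg.
- small_bearing: Small loose ball bearing lying flat: steel ring, outside diameter 40 mm, bore 17 mm, 14 mm high, with a red seal ring in its face. Origin on its axis at the underside, z up. About 0.07 kg.
- hex_nut: Large loose brass-coloured hexagon nut lying flat: 46 mm across flats, 53 mm across corners, 24 mm high, bore about 29 mm. Origin on its axis at the underside, z up; a pair of flats faces +y and -y of its frame, its corners lie along x (and every 60 degrees). About 0.2 kg.
- pillow_block: Loose green pillow-block bearing housing standing on its foot: foot 67 mm long (x) by 16 mm wide (y) by 7 mm high, with a round-topped body 36 mm long (x), 16 mm thick (y) and 35 mm high in its middle, its two flat faces towards +y and -y. Origin at the centre of the underside, z up. About 0.15 kg.
- pad_black: Fixed white square pad, 100 x 100 mm, 6 mm thick, lying on the bench. Origin at the centre of its underside (z = 0), top face at z = 6 mm, x and y along its sides. On it, centred, a black circle 87 mm in diameter (5 mm line, clear inside 82 mm): for the large bearing.
- pad_red: Fixed white square pad, 100 x 100 mm, 6 mm thick, lying on the bench. Origin at the centre of its underside (z = 0), top face at z = 6 mm, x and y along its sides. On it, centred, a red circle 65 mm in diameter (5 mm line, clear inside 60 mm): for the small bearing.
- pad_blue: Fixed white square pad, 100 x 100 mm, 6 mm thick, lying on the bench. Origin at the centre of its underside (z = 0), top face at z = 6 mm, x and y along its sides. On it, centred, a blue hexagon 71 mm across flats (5 mm line, clear inside 66 mm): for the hexagon nut, whichever way its corners point.
- pad_green: Fixed white square pad, 100 x 100 mm, 6 mm thick, lying on the bench. Origin at the centre of its underside (z = 0), top face at z = 6 mm, x and y along its sides. On it, centred, a green rectangle 96 mm along the pad's x by 45 mm along its y (5 mm line, clear inside 91 x 40 mm): for the pillow block, its long side along the rectangle's long side, either way round.
- yellow_carton: Bystander, loose: open yellow carton 75 x 62 mm, 45 mm high. Origin at the centre of its underside.
- grease_tub: Bystander, loose: round white tub with an orange lid, 62 mm in diameter, 55 mm high. Origin at the centre of its underside.
Not all that is in view belongs to the job. Leave any purple or turquoise look-alike of the pad_green alone.

How it is judged:
At the end, for the whole second after the job is handed in: Each part lies flat (within 0.1 rad) on the top of its own pad, within 12 mm of the pad's centre, the pillow block's long side within 0.3 rad of the rectangle's (either way round), and all four are released and at rest (horizontal distance between large_bearing and pad_black below 0.012 m and z of large_bearing in the frame of pad_black between 0.003 and 0.009 m and angle between each of large_bearing, small_bearing, hex_nut, pillow_block's own z axis and vertical below 0.1 rad and contact force between the fingers and large_bearing below 0.05 N and linear speed of each of large_bearing, small_bearing, hex_nut, pillow_block below 0.02 m/s and angular speed of each of large_bearing, small_bearing, hex_nut, pillow_block below 0.2 rad/s and horizontal distance between small_bearing and pad_red below 0.012 m and z of small_bearing in the frame of pad_red between 0.003 and 0.009 m and contact force between the fingers and small_bearing below 0.05 N and horizontal distance between hex_nut and pad_blue below 0.012 m and z of hex_nut in the frame of pad_blue between 0.003 and 0.009 m and contact force between the fingers and hex_nut below 0.05 N and horizontal distance between pillow_block and pad_green below 0.012 m and z of pillow_block in the frame of pad_green between 0.003 and 0.009 m and contact force between the fingers and pillow_block below 0.05 N and angle between the x axis of pillow_block and the x axis of pad_green, either way round below 0.3 rad); the robot touches nothing.
It fails at once if one of the four parts is dropped (falls freely from more than about 30 mm) ((linear speed of large_bearing above 0.8 m/s and height (world z) of large_bearing below 0.06 m and contact force between the fingers and large_bearing below 0.02 N) or (linear speed of small_bearing above 0.8 m/s and height (world z) of small_bearing below 0.06 m and contact force between the fingers and small_bearing below 0.02 N) or (linear speed of hex_nut above 0.8 m/s and height (world z) of hex_nut below 0.06 m and contact force between the fingers and hex_nut below 0.02 N) or (linear speed of pillow_block above 0.8 m/s and height (world z) of pillow_block below 0.06 m and contact force between the fingers and pillow_block below 0.02 N)).
It fails at once if the yellow carton is pushed more than 30 mm from its place (distance of yellow_carton from where it was at the start of the episode above 0.03 m).
It fails at once if the grease tub is pushed more than 30 mm from its place (distance of grease_tub from where it was at the start of the episode above 0.03 m).
It also fails if it takes over 120 s, if anything falls off the work surface, if the arm or the gripper's body presses on something with over 40 N, if the wrist force passes 120 N, or if a joint passes its speed limit or range.

## Working session

There is one attempt and no reset: what is moved stays moved. The work goes in short steps, Python scripts to look and compute and a tool call to move; the robot and the scene stay as the last step left them, time stands still between calls to the robot, and variables do not carry over. Pictures are saved under pics/ and viewed, and the job is handed in when it is done.

Besides the shell and the picture viewer there is one more tool, called after "Request:" as a command line: name --argument value ..., lists and objects as JSON in quotes. play_rows: Moves the arm, as the interface text tells. Its arguments: {"type":"object","properties":{"motion":{"type":"array","items":{"type":"array"}},"gripper":{"type":"number"},"squeeze":{"type":"number"}},"required":["motion"]}

```bash
ls; mkdir -p pics; cat > h.py <<'E'
import numpy as np, cv2
from workcell import bot, cams
def w(cam,p):
    c=cams.calibration(cam); return np.array(c["R"]).T@(np.array(p)-np.array(c["t"]))
def cloud(cam,depth):
    c=cams.calibration(cam);K=np.array(c["mtx"]);v,u=np.mgrid[:480,:640]
    P=np.stack([(u-K[0,2])/K[0,0]*depth,(v-K[1,2])/K[1,1]*depth,depth],-1)
    return (P-np.array(c["t"]))@np.array(c["R"])
def save(n,im): cv2.imwrite("pics/"+n,im[:,:,::-1])
E
python3 - <<'E'
from h import *
for c in("scene","top"):
    im,d=cams.read_camera(c); save(c+"0.png",im); np.save(c+"_d.npy",d); np.save(c+"_i.npy",im)
    for l in ["large_bearing","small_bearing","hex_nut","pillow_block","pad_black","pad_red","pad_blue","pad_green","yellow_carton","grease_tub"]:
        for r in cams.mark_of(c,l): print(c,l,np.round(w(c,r["xyz"]),3),round(r["conf"],2))
print(bot.read_state())
E
```

```text
pics
scene large_bearing [ 0.546 -0.418 -0.006] 0.49
scene large_bearing [ 0.676  0.157 -0.002] 0.25
scene small_bearing [ 0.677  0.156 -0.002] 0.54
scene hex_nut [ 0.365 -0.27   0.001] 0.5
scene pillow_block [0.547 0.444 0.   ] 0.61
scene pad_black [ 0.665 -0.157  0.001] 0.59
scene pad_black [0.478 0.121 0.   ] 0.16
scene pad_red [0.478 0.121 0.001] 0.76
scene pad_blue [ 0.445 -0.13  -0.002] 0.94
scene pad_green [ 0.204  0.292 -0.003] 0.91
scene pad_green [0.314 0.136 0.   ] 0.72
scene pad_green [ 0.37   0.47  -0.002] 0.71
scene pad_green [0.379 0.303 0.001] 0.61
scene pad_green [ 0.572 -0.283 -0.003] 0.44
scene yellow_carton [ 0.548 -0.412 -0.005] 0.72
scene yellow_carton [ 0.663 -0.159 -0.002] 0.47
scene grease_tub [ 0.574 -0.285 -0.004] 0.68
top large_bearing [ 0.553 -0.415 -0.   ] 0.73
top small_bearing [0.68  0.162 0.   ] 0.73
top hex_nut [ 0.371 -0.269  0.001] 0.79
top pillow_block [0.549 0.449 0.001] 0.88
top pad_black [ 0.665 -0.162 -0.005] 0.88
top pad_red [ 0.478  0.124 -0.001] 0.92
top pad_blue [ 0.443 -0.13  -0.002] 0.78
top pad_blue [ 0.574 -0.286 -0.001] 0.47
top pad_g
[... 180 characters left out ...]
3   0.003] 0.4
top grease_tub [ 0.574 -0.285  0.001] 0.98
{'time': 1.1, 'q': array([ 1.16905974e+00,  2.63881983e-01,  1.60401957e+00,  3.04618395e-05,
        1.27368672e+00, -3.69234137e-02]), 'joint_vel': array([ 0.00106787,  0.00116801,  0.00051611,  0.00021292,  0.00155621,
       -0.00030963]), 'joint_torque': array([ 3.44652890e-04, -5.15096712e+01, -3.67732322e+01,  8.11361474e-05,
        8.55390408e-04,  1.19666218e-06]), 'tool_pos': array([0.2408256 , 0.63056707, 0.21068129]), 'tcp_rot': array([-1.35996415, -0.93638297,  0.93640266]), 'wrist_force': array([-0.59078643, -0.7128767 , -0.21938223]), 'torque': array([-0.01931283, -0.01152913, -0.02049413]), 'width': 0.996667557328007}
```

View pics/top0.png

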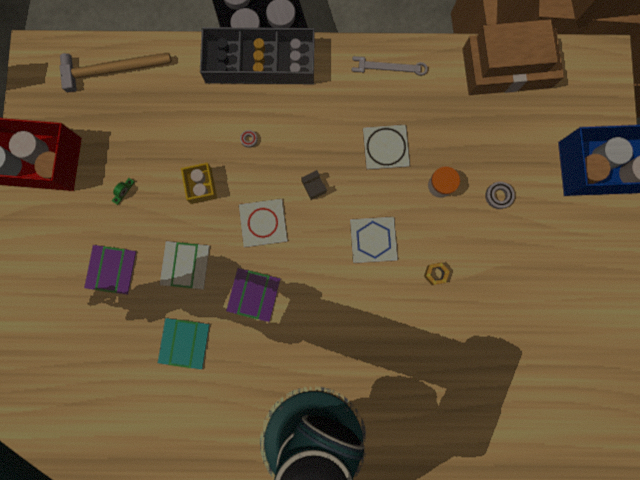

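View pics/scene0.png

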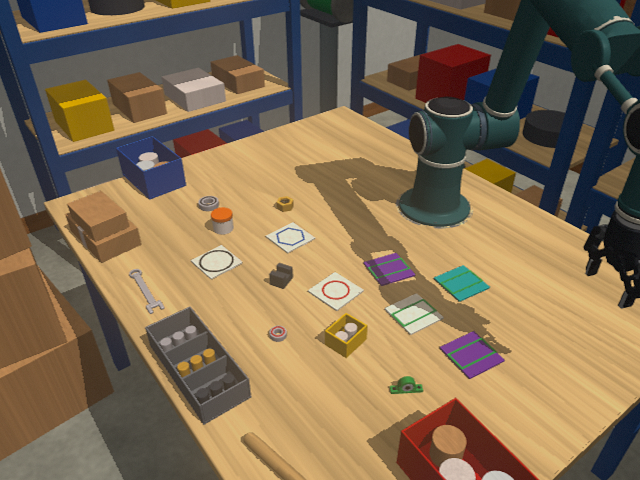

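The top view shows these candidates:
- **Large bearing:** (500,195).
- **Small bearing:** (249,139).
- **Nut:** (438,273). The orange dots in the organiser at about (262,55) are not nuts.
- **Pillow block:** (123,190).
- **Green pad:** the white one at (185,264). The look-alikes are purple at (110,269) and (254,295), and turquoise at (184,343).
- **Dark cube:** (315,185) is clutter.

Next I measure these precisely and check them in a close crop.

```bash
python3 - <<'E'
from h import *
im=np.load("top_i.npy"); d=np.load("top_d.npy"); X=cloud("top",d)
big=lambda u,v,s:cv2.resize(im[v-s:v+s,u-s:u+s],(260,260),interpolation=cv2.INTER_CUBIC)
a=np.hstack([big(500,195,25),big(249,139,25),big(438,273,25)]);b=np.hstack([big(123,190,25),big(185,264,35),big(315,185,30)])
save("crop.png",np.vstack([a,b]))
for n,u,v,s in [("large",500,195,20),("small",249,139,14),("nut",438,273,20),("block",123,190,20),("cart",198,183,25),("tub",445,180,25),("redbox",40,155,45),("cube",315,185,20)]:
    P=X[v-s:v+s,u-s:u+s]; m=P[...,2]>(0.008 if n!='block' else .004); q=P[m]
    r=cv2.minAreaRect((q[:,:2]*1000).astype(np.float32)); print(n,len(q),np.round(q.mean(0),4),np.round(q[:,2].max(),3),np.round(r[0],1),np.round(r[1],1),round(r[2],1))
    if n=="block":
        for h in (.004,.012,.02): 
            t=P[P[...,2]>h]; print(h,len(t),t.mean(0).round(4))
        ev=np.linalg.eigh(np.cov(q[:,:2].T)); print(ev)
for n,u,v in [("black",387,147),("red",263,222),("blue",373,240),("green",185,264)]:
    s=35;P=X[v-s:v+s,u-s:u+s]; I=im[v-s:v+s,u-s:u+s].astype(int); 
    m=(P[...,2]>0.0035)&(P[...,2]<.012); q=P[m]; q=q[np.linalg.norm(q[:,:2]-P[s,s,:2],axis=1)<.075]
    r=cv2.minAreaRect((q[:,:2]*1000).astype(np.float32)); print(n,len(q),np.round(q.mean(0),4),np.round(r[0],1),np.round(r[1],1),round(r[2],1))
s=bot.read_state()
print(cv2.Rodrigues(s["tcp_rot"])[0].round(3))
E
```

```text
large 502 [ 0.5449 -0.4078  0.0392] 1.177 [ 435.3 -213.3] [ 84.  529.4] 26.8
small 196 [0.6716 0.1584 0.0327] 1.177 [484.8  95. ] [448.9  42.1] 18.4
nut 320 [ 0.368  -0.2657  0.0334] 1.177 [ 338.3 -142. ] [ 46.9 312.2] 13.7
block 388 [0.5471 0.4424 0.0311] 1.177 [454.8 240.6] [577.9 118.7] 64.9
0.004 388 [0.5471 0.4424 0.0311]
0.012 173 [0.5419 0.4338 0.0615]
0.02 145 [0.5408 0.4319 0.0703]
EighResult(eigenvalues=array([0.00041988, 0.00373672]), eigenvectors=array([[-0.85455055,  0.51936822],
       [ 0.51936822,  0.85455055]]))
cart 906 [0.5632 0.2667 0.0432] 1.177 [424.8 173.5] [436.3 100. ] 36.3
tub 751 [ 0.5655 -0.2754  0.072 ] 1.177 [ 443.3 -144.9] [ 60.9 442.9] 43.2<stdin>:8: RuntimeWarning: Mean of empty slice.
  ret = um.true_divide(
Traceback (most recent call last):
ValueError: zero-size array to reduction operation maximum which has no identity
```

View pics/crop.png

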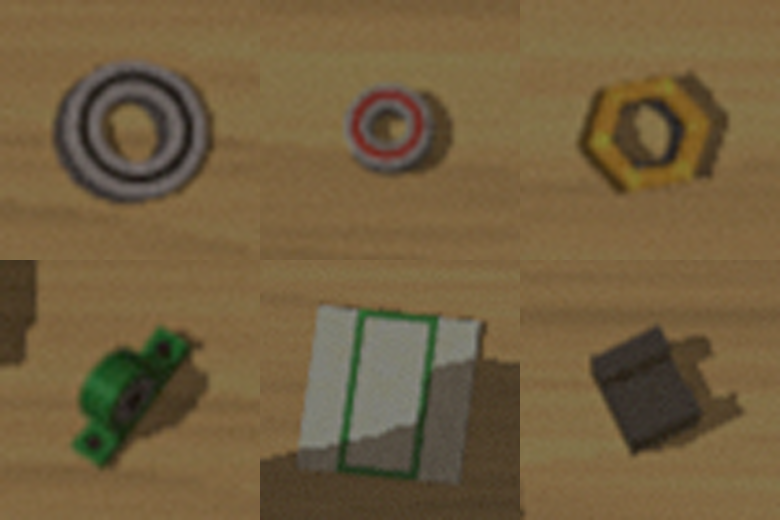

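The crop confirms all four parts and the white, green-lined pad. Some depth pixels have no reading, so I redo the measurement with those filtered out.

```bash
cat >> h.py <<'E'
def plane(cam,uv,z):
    c=cams.calibration(cam);K=np.array(c["mtx"]);R=np.array(c["R"]);t=np.array(c["t"])
    uv=np.asarray(uv,float).reshape(-1,2); r=np.c_[uv,np.ones(len(uv))]@np.linalg.inv(K).T@R
    o=-R.T@t; s=(z-o[2])/r[:,2]; return (o+s[:,None]*r)[:,:2]
E
python3 - <<'E'
from h import *
im=np.load("top_i.npy"); d=np.load("top_d.npy"); X=cloud("top",d); X[d==0]=-1
c=cams.calibration("top"); print("cam",(-np.array(c["R"]).T@c["t"]).round(3), c["mtx"][0][0])
for n,u,v,s,h,hi in [("large",500,195,20,.012,.025),("small",249,139,14,.009,.02),("nut",438,273,20,.016,.03),("block",123,190,20,.004,.045),("cart",198,183,25,.01,.06),("tub",445,180,25,.01,.07),("redbox",40,155,45,.01,.2),("cube",315,185,20,.01,.1)]:
    P=X[max(v-s,0):v+s,max(u-s,0):u+s]; m=(P[...,2]>h)&(P[...,2]<hi); q=P[m]
    if len(q)==0: print(n,"none"); continue
    r=cv2.minAreaRect((q[:,:2]*1000).astype(np.float32)); print(n,len(q),np.round(q.mean(0),4),np.round(np.percentile(q[:,2],95),3),np.round(r[0],1),np.round(r[1],1),round(r[2],1), q[:,0].min().round(3),q[:,0].max().round(3),q[:,1].min().round(3),q[:,1].max().round(3))
    if n=="block":
        f=q[q[:,2]<.012]; 
        ev=np.linalg.eigh(np.cov(q[:,:2].T)); print(ev[1][:,1], np.degrees(np.arctan2(ev[1][1,1],ev[1][0,1])))
        t=q[q[:,2]>.025]; print("top",t.mean(0))
hsv=cv2.cvtColor(im,cv2.COLOR_RGB2HSV)
for n,u,v in [("black",387,147),("red",263,222),("blue",373,240),("green",185,264)]:
    s=40;H=hsv[v-s:v+s,u-s:u+s]; I=im[v-s:v+s,u-s:u+s].astype(int)
    m=((H[...,1]<60)&(H[...,2]>(70))).astype(np.uint8)
    if n=="green": m=((H[...,1]<75)|((H[...,0]>40)&(H[...,0]<90)&(H[...,1]>60))).astype(np.uint8)
    m=cv2.morphologyEx(m,cv2.MORPH_CLOSE,np.ones((5,5)))
    k,L,st,ce=cv2.connectedComponentsWithStats(m); i=L[s,s] or 1+st[1:,4].argmax()
    i=1+st[1:,4].argmax()
    cn=max(cv2.findContours((L==i).astype(np.uint8),cv2.RETR_EXTERNAL,cv2.CHAIN_APPROX_NONE)[0],key=cv2.contourArea).reshape(-1,2)+[u-s,v-s]
    p=plane("top",cn,.006); r=cv2.minAreaRect((p*1000).astype(np.float32)); print(n,np.round(r[0],1),np.round(r[1],1),round(r[2],1))
# nut / bearings colour outlines
def blob(n,u,v,s,m,z):
    k,L,st,ce=cv2.connectedComponentsWithStats(m.astype(np.uint8)); i=1+st[1:,4].argmax()
    p=ce[i]+[u-s,v-s]; print(n,"colour",plane("top",p,z).round(4),st[i,4]); return np.argwhere(L==i)[:,::-1]+[u-s,v-s]
H=hsv[190-20:190+20,123-20:123+20]; q=blob("block",123,190,20,(H[...,0]>40)&(H[...,0]<85)&(H[...,1]>110),.01)
q=plane("top",q,.007);r=cv2.minAreaRect((q*1000).astype(np.float32));print(r)
E
```

```text
cam [0.279 0.004 1.177] 519.9531784743779
large 464 [ 0.5502 -0.4159  0.0189] 0.023 [ 550.9 -416.4] [60.1 61. ] 84.2 0.521 0.581 -0.447 -0.386
small 182 [0.6775 0.1606 0.0148] 0.018 [677.3 161.1] [37.9 37.9] 85.3 0.658 0.697 0.142 0.18
nut 284 [ 0.3692 -0.2685  0.0237] 0.028 [ 369.1 -268.4] [45.8 51.9] 11.0 0.344 0.393 -0.294 -0.243
block 383 [0.5506 0.4481 0.0161] 0.036 [553.  449.9] [94.9 91.5] 3.0 0.507 0.6 0.402 0.498
[-0.80522143  0.59297423] 143.63164589223524
top [0.5502918  0.44787452 0.03291735]
cart 860 [0.5658 0.2687 0.0341] 0.048 [566.6 269. ] [76.8 63.1] 12.8 0.524 0.61 0.231 0.306
tub 725 [ 0.5711 -0.2809  0.0517] 0.06 [ 574.3 -283.6] [60.8 61.4] 68.7 0.543 0.604 -0.315 -0.253
redbox 4349 [0.6208 0.6231 0.0584] 0.1 [621.1 652.3] [189.3 131.8] 86.2 0.549 0.691 0.554 0.743
cube 437 [0.5659 0.0078 0.0298] 0.04 [566.9   7.3] [51.5 40.9] 27.0 0.536 0.597 -0.021 0.036
black [ 663.5 -160.5] [100.6 100.9] 4.9
red [480.2 122.3] [100.4 100.5] 8.6
blue [ 444.6 -130.7] [100.2 100.7] 4.4
green [380.8 297.6] [101.4 100.1] 85.1
block colour [[0.5512 0.4514]] 208
((553.1340942382812, 453.1655578613281), (29.328432083129883, 66.23412322998047), 57.398502349853516)
```

```bash
cat >> h.py <<'E'
def st():
    s=bot.read_state(); R=cv2.Rodrigues(np.array(s["tcp_rot"]))[0]
    print("t",round(s["time"],2),"pos",s["tool_pos"].round(4),"jaw deg",round(np.degrees(np.arctan2(R[1,0],R[0,0])),2),"point",R[:,1].round(3),"w",round(s["width"],3),"f",s["wrist_force"].round(1),"q",s["q"].round(2)); return s
def go(p,deg=None,n=1):
    s=st();R=cv2.Rodrigues(np.array(s["tcp_rot"]))[0]
    print("shift",((np.array(p)-s["tool_pos"])/.4).round(4))
    if deg is not None:
        a=(deg-np.degrees(np.arctan2(R[1,0],R[0,0]))+90)%180-90; print("turn",a,a/45)
E
python3 - <<'E'
from h import *
go((.550,.448,.10),54)
E
```

```text
t 1.1 pos [0.2408 0.6306 0.2107] jaw deg 69.1 point [-0.  0. -1.] w 0.997 f [-0.6 -0.7 -0.2] q [ 1.17  0.26  1.6   0.    1.27 -0.04]
shift [ 0.7729 -0.4564 -0.2767]
turn -15.097234038219455 -0.3354940897382101
```

Request:
play_rows --motion '[[[0.773, -0.456, -0.2], [0, 0, -0.335]], [[0.773, -0.456, -0.2], [0, 0, -0.335]], [[0.773, -0.456, -0.2], [0, 0, -0.335]], [[0.773, -0.456, -0.2], [0, 0, -0.335]], [[0.773, -0.456, -0.2], [0, 0, -0.335]], [[0.773, -0.456, -0.2], [0, 0, -0.335]], [[0.773, -0.456, -0.2], [0, 0, -0.335]], [[0.773, -0.456, -0.2], [0, 0, -0.335]], [[0.773, -0.456, -0.2], [0, 0, -0.335]]]' --gripper 0

```text
time: 2.22
tool_pos: [0.549, 0.4493, 0.1312]
tcp_rot: [-1.442, -0.737, 0.736]
wrist_force: [-0.9, 0.4, 0.2]
width: 0.999
```

```bash
python3 - <<'E'
from h import *
go((.550,.448,.006),54)
im,d=cams.read_camera("top"); save("t1.png",cv2.resize(im[140:240,70:190],(720,600),interpolation=cv2.INTER_CUBIC))
E
```

```text
t 2.23 pos [0.549  0.4493 0.1312] jaw deg 54.11 point [ 0.     0.001 -1.   ] w 0.999 f [-0.9  0.4  0.2] q [ 0.65  0.38  1.6   0.    1.16 -0.29]
shift [ 0.0024 -0.0033 -0.3131]
turn -0.11153025354238366 -0.002478450078719637
```

View pics/t1.png

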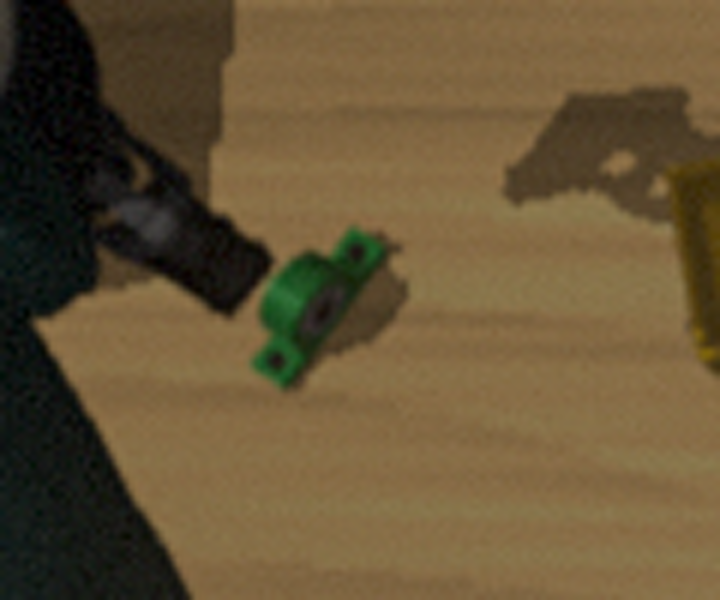

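```bash
python3 - <<'E'
from h import *
print(plane("top",np.array([[358,253],[275,360]])/6+[70,140]-0.4,.007), plane("top",np.array([[358,253],[275,360]])/6+[70,140]-.4,.007).mean(0))
E
```

```text
[[0.5713377  0.43414373]
 [0.52877502 0.46350902]] [0.55005636 0.44882637]
```

Request:
play_rows --motion '[[[0.0025, -0.001, -0.15], [0, 0, 0]], [[0.0025, -0.001, -0.24], [0, 0, 0]], [[0.0025, -0.001, -0.29], [0, 0, 0]], [[0.0025, -0.001, -0.31], [0, 0, 0]], [[0.0025, -0.001, -0.31], [0, 0, 0]]]'

```text
time: 2.9
tool_pos: [0.5513, 0.4485, 0.0075]
tcp_rot: [-1.442, -0.737, 0.735]
wrist_force: [-0.9, 0.3, 1.2]
width: 1.002
```

Request:
play_rows --motion '[[[0, 0, 0], [0, 0, 0]], [[0, 0, 0], [0, 0, 0]], [[0, 0, 0], [0, 0, 0]], [[0, 0, 0], [0, 0, 0]], [[0, 0, 0], [0, 0, 0]], [[0, 0, 0], [0, 0, 0]], [[0, 0, 0], [0, 0, 0]], [[0, 0, 0], [0, 0, 0]]]' --gripper 1 --squeeze 40

```text
time: 3.9
tool_pos: [0.5513, 0.4479, 0.0073]
tcp_rot: [-1.443, -0.736, 0.735]
wrist_force: [-1.7, -1.2, 4.9]
width: 0.167
```

```bash
python3 - <<'E'
from h import *
go((.3805,.298,.10),85)
E
```

```text
t 3.9 pos [0.5513 0.4479 0.0073] jaw deg 54.02 point [ 0.  0. -1.] w 0.167 f [-1.7 -1.2  4.9] q [ 0.65  0.5   1.68 -0.    0.96 -0.3 ]
shift [-0.4269 -0.3748  0.2318]
turn 30.97542742397745 0.6883428316439434
```

Request:
play_rows --motion '[[[0, 0, 0.1], [0, 0, 0]], [[0, 0, 0.2], [0, 0, 0]], [[-0.1, -0.09, 0.23], [0, 0, 0.17]], [[-0.2, -0.18, 0.23], [0, 0, 0.35]], [[-0.32, -0.28, 0.23], [0, 0, 0.5]], [[-0.427, -0.374, 0.23], [0, 0, 0.688]], [[-0.427, -0.374, 0.23], [0, 0, 0.688]], [[-0.427, -0.374, 0.23], [0, 0, 0.688]], [[-0.427, -0.374, 0.23], [0, 0, 0.688]]]'

```text
time: 5.03
tool_pos: [0.3817, 0.2993, 0.0993]
tcp_rot: [-1.25, -1.146, 1.143]
wrist_force: [-0.1, -0.6, -2.2]
width: 0.168
```

```bash
python3 - <<'E'
from h import *
go((.3805,.298,.0145),85)
im,d=cams.read_camera("scene"); save("s1.png",cv2.resize(im[220:420,330:560],(690,600),interpolation=cv2.INTER_CUBIC))
E
```

```text
t 5.03 pos [0.3817 0.2993 0.0993] jaw deg 84.96 point [ 0.002  0.001 -1.   ] w 0.168 f [-0.1 -0.6 -2.2] q [ 0.61  0.    2.12  0.    1.02 -0.87]
shift [-0.0031 -0.0033 -0.2119]
turn 0.036153241192749874 0.0008034053598388861
```

View pics/s1.png

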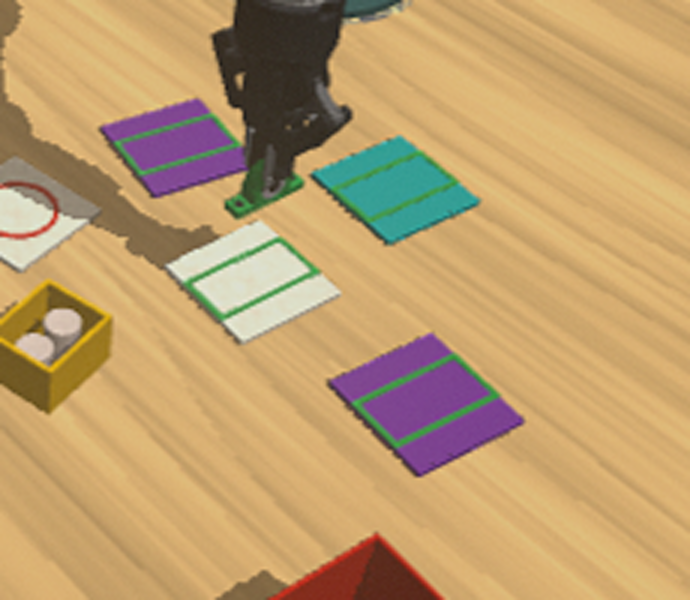

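The scene view shows the block held level at about (265,190), parallel to the white pad's rectangle at (253,280). I'll lower it onto the pad.

Request:
play_rows --motion '[[[-0.003, -0.003, -0.1], [0, 0, 0]], [[-0.003, -0.003, -0.17], [0, 0, 0]], [[-0.003, -0.003, -0.2], [0, 0, 0]], [[-0.003, -0.003, -0.21], [0, 0, 0]], [[-0.003, -0.003, -0.213], [0, 0, 0]], [[-0.003, -0.003, -0.214], [0, 0, 0]], [[-0.003, -0.003, -0.214], [0, 0, 0]]]'

```text
time: 5.95
tool_pos: [0.3796, 0.2974, 0.0139]
tcp_rot: [-1.25, -1.146, 1.143]
wrist_force: [1.1, -0.1, -1.9]
width: 0.174
```

Request:
play_rows --motion '[[[0, 0, 0], [0, 0, 0]], [[0, 0, 0], [0, 0, 0]], [[0, 0, 0], [0, 0, 0]], [[0, 0, 0], [0, 0, 0]], [[0, 0, 0.02], [0, 0, 0]], [[0, 0, 0.08], [0, 0, 0]], [[0, 0, 0.2], [0, 0, 0]], [[0, 0, 0.35], [0, 0, 0]], [[0, 0, 0.35], [0, 0, 0]]]' --gripper 0.3

```text
time: 7.08
tool_pos: [0.383, 0.2998, 0.1598]
tcp_rot: [-1.251, -1.155, 1.134]
wrist_force: [0.5, -0.0, 0.4]
width: 0.7
```

```bash
python3 - <<'E'
from h import *
go((.6775,.161,.10),90)
E
```

```text
t 7.08 pos [0.383  0.2998 0.1598] jaw deg 84.99 point [ 0.01   0.007 -1.   ] w 0.7 f [ 0.5 -0.   0.4] q [ 0.61 -0.07  2.06  0.    1.13 -0.87]
shift [ 0.7362 -0.3471 -0.1496]
turn 5.014251316650885 0.11142780703668632
```

Request:
play_rows --motion '[[[0.74, -0.342, -0.12], [0, 0, 0]], [[0.74, -0.342, -0.12], [0, 0, 0]], [[0.74, -0.342, -0.12], [0, 0, 0]], [[0.74, -0.342, -0.12], [0, 0, 0]], [[0.74, -0.342, -0.12], [0, 0, 0]], [[0.74, -0.342, -0.12], [0, 0, 0]], [[0.74, -0.342, -0.12], [0, 0, 0]], [[0.74, -0.342, -0.12], [0, 0, 0]], [[0.74, -0.342, -0.12], [0, 0, 0]]]' --gripper 0.1

```text
time: 8.2
tool_pos: [0.6737, 0.1613, 0.1056]
tcp_rot: [-1.248, -1.146, 1.146]
wrist_force: [-0.4, 0.3, -0.6]
width: 0.898
```

```bash
python3 - <<'E'
from h import *
go((.6775,.161,.002))
im,d=cams.read_camera("top"); save("t2.png",cv2.resize(im[110:310,100:340],(720,600),interpolation=cv2.INTER_CUBIC))
P=cloud("top",d)[240:290,155:215].reshape(-1,3); q=P[(P[:,2]>.025)&(P[:,2]<.06)]; print(len(q),q.mean(0))
E
```

```text
t 8.2 pos [0.6737 0.1613 0.1056] jaw deg 85.07 point [-0.  0. -1.] w 0.898 f [-0.4  0.3 -0.6] q [ 0.2   0.37  1.66  0.    1.11 -1.29]
shift [ 0.0094 -0.0008 -0.259 ]
0 [nan nan nan]<stdin>:4: RuntimeWarning: Mean of empty slice.
  ret = um.true_divide(
```

View pics/t2.png

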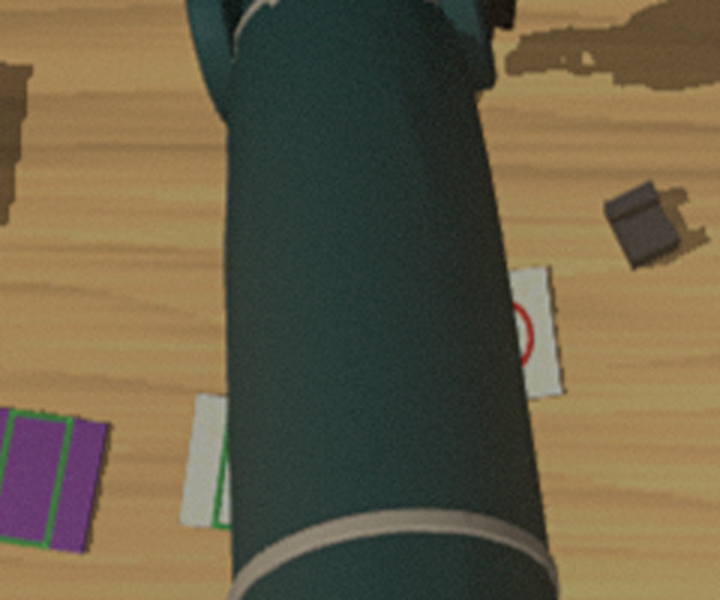

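The arm hides the block in this view, so I'll check it later. Now the small bearing.

Request:
play_rows --motion '[[[0.009, -0.001, -0.13], [0, 0, 0]], [[0.009, -0.001, -0.21], [0, 0, 0]], [[0.009, -0.001, -0.25], [0, 0, 0]], [[0.009, -0.001, -0.258], [0, 0, 0]], [[0.009, -0.001, -0.258], [0, 0, 0]], [[0.009, -0.001, -0.258], [0, 0, 0]]]'

```text
time: 9.0
tool_pos: [0.6802, 0.1601, 0.0039]
tcp_rot: [-1.251, -1.147, 1.142]
wrist_force: [-0.2, 0.2, -0.4]
width: 0.896
```

Request:
play_rows --motion '[[[0, 0, 0], [0, 0, 0]], [[0, 0, 0], [0, 0, 0]], [[0, 0, 0], [0, 0, 0]], [[0, 0, 0], [0, 0, 0]], [[0, 0, 0], [0, 0, 0]], [[0, 0, 0], [0, 0, 0]], [[0, 0, 0], [0, 0, 0]]]' --gripper 1 --squeeze 40

```text
time: 9.88
tool_pos: [0.6786, 0.1598, 0.0018]
tcp_rot: [-1.249, -1.144, 1.144]
wrist_force: [-0.2, -0.2, -0.0]
width: 0.001
```

```bash
python3 - <<'E'
from h import *
go((.480,.1225,.08))
E
```

```text
t 9.88 pos [0.6786 0.1598 0.0018] jaw deg 84.98 point [-0.  0. -1.] w 0.001 f [-0.2 -0.2 -0. ] q [ 0.2   0.49  1.71  0.    0.94 -1.29]
shift [-0.4965 -0.0932  0.1954]
```

It closed on nothing, so I'll look.

```bash
python3 - <<'E'
from h import *
im,d=cams.read_camera("scene"); save("s2.png",cv2.resize(im[230:430,210:450],(720,600),interpolation=cv2.INTER_CUBIC))
for r in cams.mark_of("scene","small_bearing"): print(w("scene",r["xyz"]),r["conf"])
E
```

```text
[ 0.67791458  0.15391104 -0.00347239] 0.46
```

View pics/s2.png

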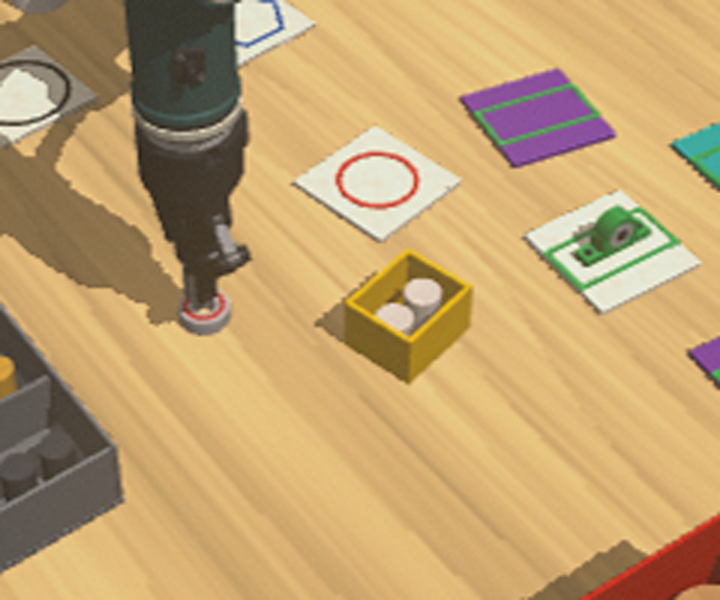

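The fingers closed over the bore and slid over the rim at (205,310), because partly open tips sit higher than I modelled. The pillow block sits well on the pad at (612,235). I'll lift a little and check that the bearing does not come along.

Request:
play_rows --motion '[[[0, 0, 0.01], [0, 0, 0]], [[0, 0, 0.02], [0, 0, 0]], [[0, 0, 0.035], [0, 0, 0]], [[0, 0, 0.05], [0, 0, 0]], [[0, 0, 0.05], [0, 0, 0]]]'

```text
time: 10.6
tool_pos: [0.6794, 0.16, 0.023]
tcp_rot: [-1.25, -1.146, 1.143]
wrist_force: [0.3, -0.5, 0.3]
width: 0.001
```

```bash
python3 - <<'E'
from h import *
st()
im,d=cams.read_camera("scene"); save("s3.png",cv2.resize(im[270:350,240:340],(750,600),interpolation=cv2.INTER_CUBIC))
E
```

```text
t 10.6 pos [0.6794 0.16   0.023 ] jaw deg 84.98 point [ 0.002  0.    -1.   ] w 0.001 f [ 0.3 -0.5  0.3] q [ 0.2   0.46  1.7   0.    0.97 -1.29]
```

View pics/s3.png

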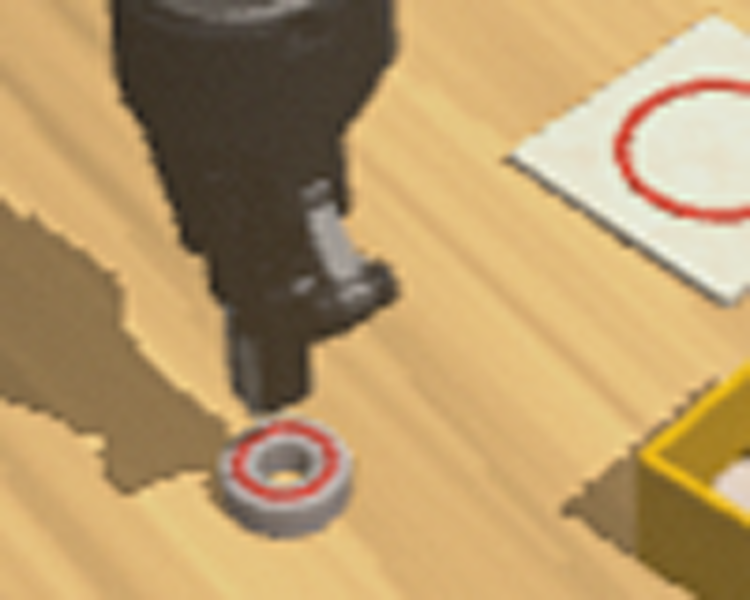

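```bash
python3 - <<'E'
from h import *
im,d=cams.read_camera("scene")
c=cams.calibration("scene");K=np.array(c["mtx"])
for z in (.0,.013,.023,.036):
    p=K@(np.array(c["R"])@np.array([.679,.160,z])+c["t"]); uv=p[:2]/p[2]; print(z,uv,(uv-[240,270])*7.5)
X=cloud("scene",d); X[d==0]=-1
P=X[325:345,265:290].reshape(-1,3); q=P[(P[:,2]>.009)&(P[:,2]<.02)]; r=cv2.minAreaRect((q[:,:2]*1000).astype(np.float32)); print(len(q),q.mean(0),r)
for row in range(300,338,2): print(row,X[row,268:284:3,2].round(3), X[row,276].round(3))
print(plane("scene",np.array([[285,458]])/7.5+[240,270]-.4,.014))
E
```

```text
0.0 [277.06758865 335.029406  ] [278.00691487 487.72054503]
0.013 [276.78585115 331.09440027] [275.89388361 458.20800203]
0.023 [276.56670664 328.033626  ] [274.25029979 435.25219497]
0.036 [276.27861293 324.00984361] [272.08959697 405.07382708]
158 [0.67809798 0.1632402  0.01295153] ((677.3225708007812, 162.55715942382812), (39.69820022583008, 36.548057556152344), 56.59998321533203)
300 [0.113 0.133 0.132 0.144 0.151 0.149] [0.692 0.188 0.139]
302 [0.109 0.127 0.123 0.13  0.138 0.145] [-1. -1. -1.]
304 [0.097 0.122 0.117 0.124 0.109 0.139] [0.69  0.184 0.124]
306 [0.09  0.114 0.115 0.109 0.096 0.131] [0.686 0.176 0.109]
308 [0.088 0.099 0.105 0.097 0.133 0.137] [0.681 0.167 0.093]
310 [-0.002  0.088  0.1    0.098  0.128  0.136] [0.686 0.175 0.096]
312 [-0.     0.078  0.094  0.11   0.117  0.133] [0.694 0.188 0.105]
314 [0.003 0.074 0.084 0.103 0.116 0.117] [0.692 0.184 0.094]
316 [-0.002  0.065  0.07   0.096  0.101  0.   ] [0.695 0.188 0.093]
318 [ 0.     0.059  0.064  0.071  0.068 -0.005] [0.688 0.177 0.074]
320 [-0.002  0.051  0.06   0.062  0.061  0.   ] [0.687 0.173 0.065]
322 [ 0.001  0.     0.057  0.056  0.053 -0.004] [0.689 0.176 0.061]
324 [-0.001  0.004  0.047  0.051 -0.     0.   ] [0.688 0.174 0.053]
326 [ 0.004 -0.004  0.013  0.012  0.016  0.01 ] [0.671 0.145 0.012]
328 [-0.002  0.013  0.014  0.013  0.012  0.015] [0.676 0.152 0.015]
330 [-0.002  0.012  0.012  0.008  0.006  0.012] [0.676 0.152 0.008]
332 [ 0.002  0.009  0.01  -0.001 -0.002  0.012] [ 0.675  0.149 -0.002]
334 [-0.     0.015  0.015  0.011  0.01   0.014] [0.687 0.168 0.016]
336 [0.003 0.007 0.015 0.012 0.011 0.014] [0.689 0.172 0.014]
[[0.67726285 0.16082891]]
```

The shut fingers' lower edge shows about 15–20 mm above the reported TCP. I'll narrow the opening to about 50 mm and feel down to a lower grasp in small steps, watching the force.

Request:
play_rows --motion '[[[-0.004, 0.001, 0.06], [0, 0, 0]], [[-0.004, 0.001, 0.06], [0, 0, 0]], [[-0.004, 0.001, 0.06], [0, 0, 0]], [[-0.004, 0.001, 0.06], [0, 0, 0]], [[-0.004, 0.001, 0.06], [0, 0, 0]], [[-0.004, 0.001, 0.06], [0, 0, 0]]]' --gripper 0.35

```text
time: 11.45
tool_pos: [0.6767, 0.1601, 0.0454]
tcp_rot: [-1.249, -1.144, 1.145]
wrist_force: [-0.1, -0.7, -0.2]
width: 0.649
```

```bash
python3 - <<'E'
from h import *
go((.6775,.161,.002))
im,d=cams.read_camera("scene"); save("s4.png",cv2.resize(im[270:350,240:340],(750,600),interpolation=cv2.INTER_CUBIC))
E
```

```text
t 11.45 pos [0.6767 0.1601 0.0454] jaw deg 84.99 point [-0.001 -0.    -1.   ] w 0.649 f [-0.1 -0.7 -0.2] q [ 0.2   0.44  1.69 -0.    1.01 -1.29]
shift [ 0.002   0.0022 -0.1084]
```

View pics/s4.png

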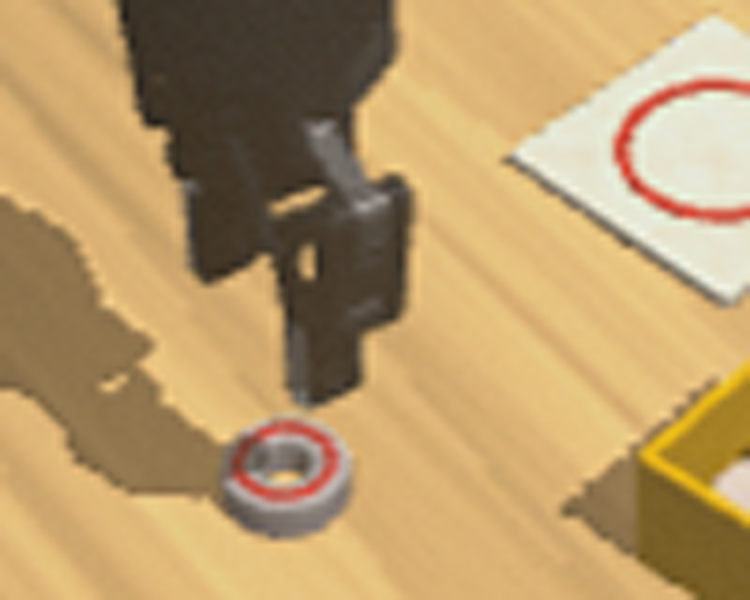

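```bash
python3 - <<'E'
from h import *
c=cams.calibration("scene");K=np.array(c["mtx"])
for y in (.1877,.195):
  for z in (.02,.03,.045,.055,.065):
    p=K@(np.array(c["R"])@np.array([.679,y,z])+c["t"]); uv=p[:2]/p[2]; print(y,z,(uv-[240,270])*7.5)
E
```

```text
0.1877 0.02 [325.73680649 496.18606845]
0.1877 0.03 [324.31086958 473.01393312]
0.1877 0.045 [322.1453119  437.82261781]
0.1877 0.055 [320.68352706 414.06793705]
0.1877 0.065 [319.20702358 390.07407157]
0.195 0.02 [339.41495965 510.67752535]
0.195 0.03 [338.05161032 487.49064654]
0.195 0.045 [335.98100778 452.27530661]
0.195 0.055 [334.58325363 428.50329493]
0.195 0.065 [333.17137196 404.49101255]
```

Request:
play_rows --motion '[[[0.002, 0.002, -0.05], [0, 0, 0]], [[0.002, 0.002, -0.09], [0, 0, 0]], [[0.002, 0.002, -0.108], [0, 0, 0]], [[0.002, 0.002, -0.112], [0, 0, 0]], [[0.002, 0.002, -0.116], [0, 0, 0]], [[0.002, 0.002, -0.116], [0, 0, 0]]]'

```text
time: 12.25
tool_pos: [0.6783, 0.1611, 0.0]
tcp_rot: [-1.25, -1.145, 1.144]
wrist_force: [-0.1, 0.3, 0.6]
width: 0.649
```

```bash
python3 - <<'E'
from h import *
st()
im,d=cams.read_camera("scene"); save("s5.png",cv2.resize(im[270:350,240:340],(750,600),interpolation=cv2.INTER_CUBIC))
E
```

```text
t 12.25 pos [0.6783 0.1611 0.    ] jaw deg 84.98 point [ 0.001  0.    -1.   ] w 0.649 f [-0.1  0.3  0.6] q [ 0.2   0.49  1.71 -0.    0.94 -1.29]
```

View pics/s5.png

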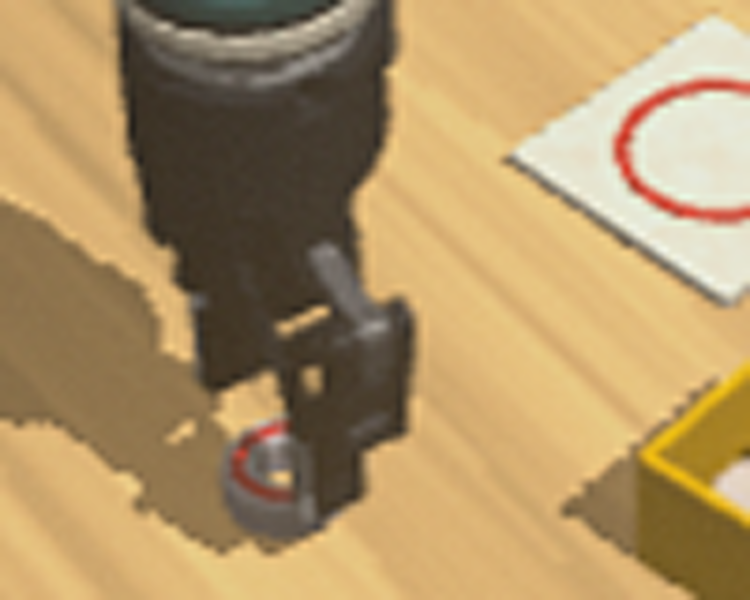

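Request:
play_rows --motion '[[[0, 0, 0], [0, 0, 0]], [[0, 0, 0], [0, 0, 0]], [[0, 0, 0], [0, 0, 0]], [[0, 0, 0], [0, 0, 0]], [[0, 0, 0], [0, 0, 0]]]' --gripper 0.65 --squeeze 25

```text
time: 12.92
tool_pos: [0.6778, 0.161, -0.0005]
tcp_rot: [-1.249, -1.144, 1.145]
wrist_force: [0.6, 0.4, 0.1]
width: 0.348
```

```bash
python3 - <<'E'
from h import *
st()
im,d=cams.read_camera("scene"); save("s6.png",cv2.resize(im[270:350,240:340],(750,600),interpolation=cv2.INTER_CUBIC))
E
```

```text
t 12.93 pos [ 6.778e-01  1.610e-01 -5.000e-04] jaw deg 84.98 point [-0. -0. -1.] w 0.348 f [0.6 0.4 0.1] q [ 0.2   0.49  1.71  0.    0.94 -1.29]
```

View pics/s6.png

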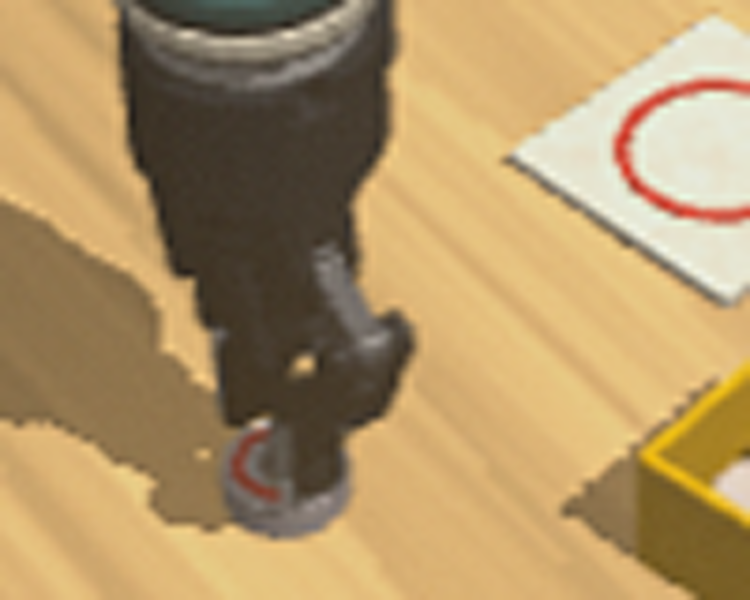

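It rode over the top again with no force, so the tips really are about 14 mm above the TCP. I'll reopen and feel down further.

Request:
play_rows --motion '[[[0, 0, 0], [0, 0, 0]], [[0, 0, 0], [0, 0, 0]], [[0, 0, 0], [0, 0, 0]], [[0, 0, 0], [0, 0, 0]], [[0, 0, -0.005], [0, 0, 0]], [[0, 0, -0.01], [0, 0, 0]], [[0, 0, -0.015], [0, 0, 0]], [[0, 0, -0.015], [0, 0, 0]]]' --gripper 0.35

```text
time: 13.98
tool_pos: [0.6775, 0.1609, -0.0069]
tcp_rot: [-1.249, -1.144, 1.145]
wrist_force: [-0.4, 0.6, 0.5]
width: 0.647
```

```bash
python3 - <<'E'
from h import *
st()
im,d=cams.read_camera("scene"); save("s7.png",cv2.resize(im[270:350,240:340],(750,600),interpolation=cv2.INTER_CUBIC))
E
```

```text
t 13.97 pos [ 0.6775  0.1609 -0.0069] jaw deg 84.98 point [-0.001 -0.    -1.   ] w 0.647 f [-0.4  0.6  0.5] q [ 0.2   0.5   1.72  0.    0.93 -1.29]
```

View pics/s7.png

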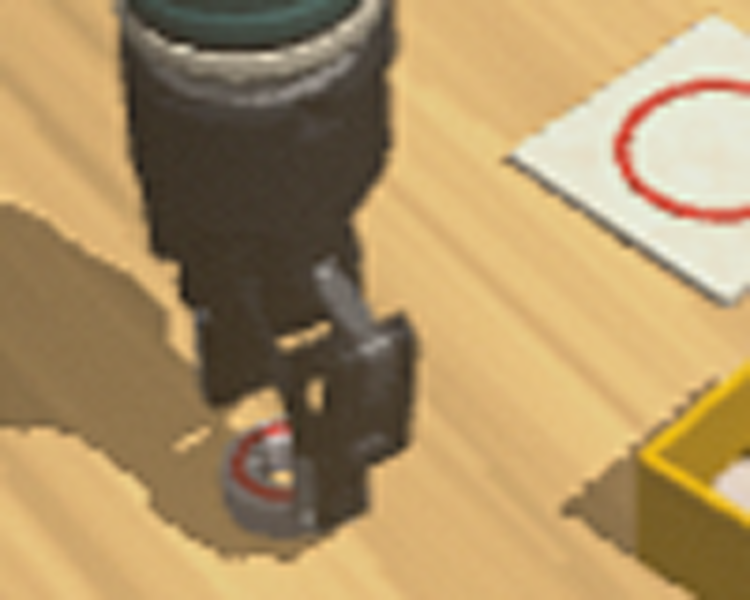

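Request:
play_rows --motion '[[[0, 0, -0.004], [0, 0, 0]], [[0, 0, -0.007], [0, 0, 0]], [[0, 0, -0.01], [0, 0, 0]], [[0, 0, -0.01], [0, 0, 0]]]'

```text
time: 14.52
tool_pos: [0.6777, 0.1609, -0.0107]
tcp_rot: [-1.249, -1.144, 1.145]
wrist_force: [1.1, 0.1, -0.9]
width: 0.649
```

Request:
play_rows --motion '[[[0, 0, 0], [0, 0, 0]], [[0, 0, 0], [0, 0, 0]], [[0, 0, 0], [0, 0, 0]], [[0, 0, 0], [0, 0, 0]], [[0, 0, 0], [0, 0, 0]]]' --gripper 0.7 --squeeze 40

```text
time: 15.15
tool_pos: [0.6781, 0.161, -0.01]
tcp_rot: [-1.25, -1.145, 1.144]
wrist_force: [-1.2, -1.2, 4.9]
width: 0.423
```

Gripped at a plausible width. Next: lift, then carry to the red pad.

Request:
play_rows --motion '[[[0, 0, 0.03], [0, 0, 0]], [[0, 0, 0.1], [0, 0, 0]], [[0, 0, 0.2], [0, 0, 0]], [[-0.1, -0.02, 0.24], [0, 0, 0]], [[-0.22, -0.045, 0.24], [0, 0, 0]], [[-0.34, -0.07, 0.24], [0, 0, 0]], [[-0.45, -0.088, 0.24], [0, 0, 0]], [[-0.495, -0.096, 0.24], [0, 0, 0]], [[-0.495, -0.096, 0.24], [0, 0, 0]], [[-0.495, -0.096, 0.24], [0, 0, 0]]]'

```text
time: 16.4
tool_pos: [0.4819, 0.123, 0.0863]
tcp_rot: [-1.251, -1.147, 1.143]
wrist_force: [0.1, -0.0, -0.6]
width: 0.424
```

```bash
python3 - <<'E'
from h import *
go((.480,.1225,-.0045))
im,d=cams.read_camera("scene"); save("s8.png",cv2.resize(im[220:340,270:420],(750,600),interpolation=cv2.INTER_CUBIC))
E
```

```text
t 16.4 pos [0.4819 0.123  0.0863] jaw deg 84.98 point [ 0.003  0.001 -1.   ] w 0.424 f [ 0.1 -0.  -0.6] q [ 0.2   0.04  2.1  -0.    0.99 -1.28]
shift [-0.0048 -0.0011 -0.227 ]
```

View pics/s8.png

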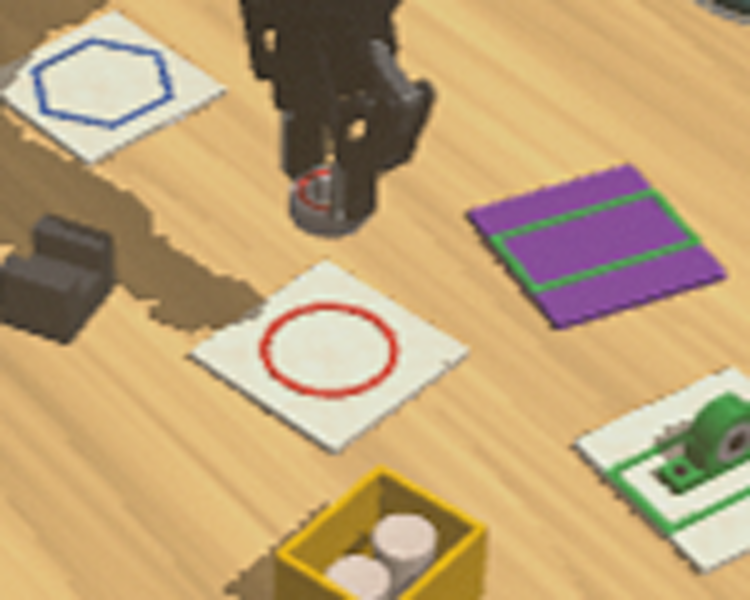

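The bearing hangs level between the fingers at (332,205), above the red circle at (328,350). Lowering.

Request:
play_rows --motion '[[[0, 0, -0.1], [0, 0, 0]], [[0, 0, -0.17], [0, 0, 0]], [[0, 0, -0.21], [0, 0, 0]], [[0, 0, -0.22], [0, 0, 0]], [[0, 0, -0.224], [0, 0, 0]], [[0, 0, -0.227], [0, 0, 0]], [[0, 0, -0.227], [0, 0, 0]]]'

```text
time: 17.32
tool_pos: [0.4811, 0.1229, -0.004]
tcp_rot: [-1.251, -1.147, 1.143]
wrist_force: [0.8, -0.5, 3.5]
width: 0.424
```

Request:
play_rows --motion '[[[0, 0, 0], [0, 0, 0]], [[0, 0, 0], [0, 0, 0]], [[0, 0, 0], [0, 0, 0]], [[0, 0, 0], [0, 0, 0]], [[0, 0, 0.02], [0, 0, 0]], [[0, 0, 0.08], [0, 0, 0]], [[0, 0, 0.2], [0, 0, 0]], [[0, 0, 0.35], [0, 0, 0]], [[0, 0, 0.35], [0, 0, 0]]]' --gripper 0.3

```text
time: 18.45
tool_pos: [0.4848, 0.1236, 0.1415]
tcp_rot: [-1.256, -1.155, 1.136]
wrist_force: [0.5, -0.4, -0.3]
width: 0.7
```

```bash
python3 - <<'E'
from h import *
go((.369,-.2685,.10),11)
go((.369,-.2685,.10),71)
im,d=cams.read_camera("scene"); save("s9.png",cv2.resize(im[220:340,270:420],(750,600),interpolation=cv2.INTER_CUBIC))
E
```

```text
t 18.45 pos [0.4848 0.1236 0.1415] jaw deg 84.99 point [ 0.012  0.003 -1.   ] w 0.7 f [ 0.5 -0.4 -0.3] q [ 0.2  -0.02  2.06  0.    1.1  -1.28]
shift [-0.2895 -0.9803 -0.1037]
turn -73.98907169436823 -1.644201593208183
t 18.45 pos [0.4848 0.1236 0.1415] jaw deg 84.99 point [ 0.012  0.003 -1.   ] w 0.7 f [ 0.5 -0.4 -0.3] q [ 0.2  -0.02  2.06  0.    1.1  -1.28]
shift [-0.2895 -0.9803 -0.1037]
turn -13.989071694368235 -0.3108682598748497
```

View pics/s9.png

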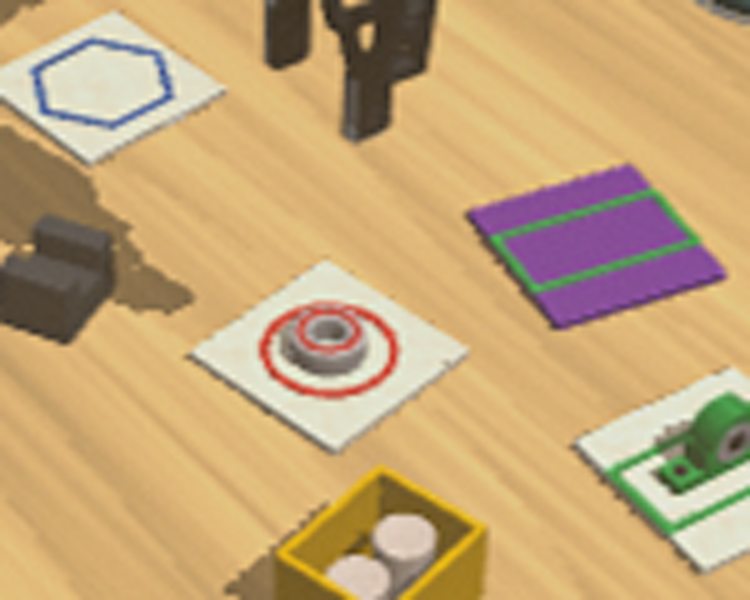

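The small bearing sits centred in the red circle, at (330,345) in the crop. The nut is next.

Request:
play_rows --motion '[[[-0.278, -0.978, -0.06], [0, 0, -0.31]], [[-0.278, -0.978, -0.06], [0, 0, -0.31]], [[-0.278, -0.978, -0.06], [0, 0, -0.31]], [[-0.278, -0.978, -0.06], [0, 0, -0.31]], [[-0.278, -0.978, -0.06], [0, 0, -0.31]], [[-0.278, -0.978, -0.06], [0, 0, -0.31]], [[-0.278, -0.978, -0.06], [0, 0, -0.31]], [[-0.278, -0.978, -0.06], [0, 0, -0.31]], [[-0.278, -0.978, -0.06], [0, 0, -0.31]], [[-0.278, -0.978, -0.06], [0, 0, -0.31]]]' --gripper 0.15

```text
time: 19.75
tool_pos: [0.3686, -0.2673, 0.1102]
tcp_rot: [-1.346, -0.963, 0.963]
wrist_force: [-0.4, -0.4, -0.3]
width: 0.852
```

```bash
python3 - <<'E'
from h import *
go((.369,-.2685,.015),71)
im,d=cams.read_camera("top"); save("t3.png",cv2.resize(im[90:330,100:420],(800,600),interpolation=cv2.INTER_CUBIC))
P=cloud("top",d)[240:290,155:215].reshape(-1,3); q=P[(P[:,2]>.025)&(P[:,2]<.06)]; print(len(q),q.mean(0))
P=cloud("top",d)[200:240,240:285].reshape(-1,3); q=P[(P[:,2]>.0135)&(P[:,2]<.03)]; print(len(q),q.mean(0),cv2.minAreaRect(q[:,:2].astype(np.float32)))
E
```

```text
t 19.75 pos [ 0.3686 -0.2673  0.1102] jaw deg 71.12 point [-0.001  0.001 -1.   ] w 0.852 f [-0.4 -0.4 -0.3] q [-0.68 -0.07  2.16  0.    1.05 -1.92]
shift [ 0.001 -0.003 -0.238]
turn -0.11946296479958107 -0.0026547325511018017
143 [0.37857684 0.29606757 0.03648038]
210 [0.48183192 0.12382298 0.02023887] ((0.4818190336227417, 0.12484945356845856), (0.04006924107670784, 0.04056180268526077), 33.07952880859375)
```

View pics/t3.png

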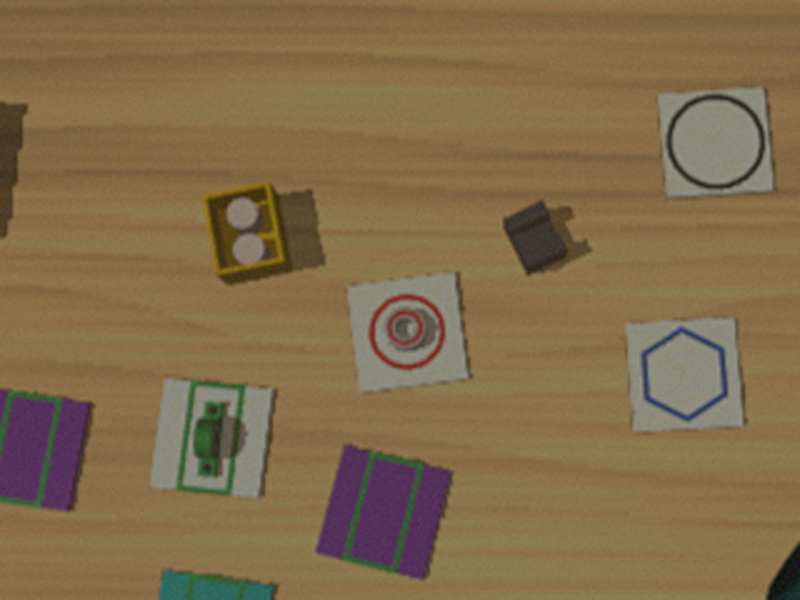

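The top view shows the block centred and aligned at (208,438) and the small bearing centred at (408,330). I'll descend on the nut.

Request:
play_rows --motion '[[[0, -0.001, -0.13], [0, 0, 0]], [[0, -0.001, -0.22], [0, 0, 0]], [[0, -0.001, -0.265], [0, 0, 0]], [[0, -0.001, -0.28], [0, 0, 0]], [[0, -0.001, -0.29], [0, 0, 0]], [[0, -0.001, -0.29], [0, 0, 0]]]'

```text
time: 20.55
tool_pos: [0.3693, -0.2693, -0.0046]
tcp_rot: [-1.349, -0.963, 0.962]
wrist_force: [-0.3, 0.3, 0.4]
width: 0.853
```

Request:
play_rows --motion '[[[0, 0, 0], [0, 0, 0]], [[0, 0, 0], [0, 0, 0]], [[0, 0, 0], [0, 0, 0]], [[0, 0, 0], [0, 0, 0]], [[0, 0, 0], [0, 0, 0]], [[0, 0, 0], [0, 0, 0]]]' --gripper 0.7 --squeeze 50

```text
time: 21.3
tool_pos: [0.3694, -0.2699, -0.004]
tcp_rot: [-1.35, -0.963, 0.962]
wrist_force: [0.0, 0.3, 4.6]
width: 0.514
```

```bash
python3 - <<'E'
from h import *
go((.4446,-.1305,.08),71)
E
```

```text
t 21.3 pos [ 0.3694 -0.2699 -0.004 ] jaw deg 71.03 point [ 0.002 -0.001 -1.   ] w 0.514 f [0.  0.3 4.6] q [-0.69  0.1   2.24 -0.    0.79 -1.92]
shift [0.188  0.3484 0.2101]
turn -0.031493470069548835 -0.0006998548904344186
```

Request:
play_rows --motion '[[[0, 0, 0.03], [0, 0, 0]], [[0, 0, 0.1], [0, 0, 0]], [[0, 0, 0.19], [0, 0, 0]], [[0.06, 0.11, 0.22], [0, 0, 0]], [[0.12, 0.23, 0.22], [0, 0, 0]], [[0.188, 0.348, 0.22], [0, 0, 0]], [[0.188, 0.348, 0.22], [0, 0, 0]], [[0.188, 0.348, 0.22], [0, 0, 0]], [[0.188, 0.348, 0.22], [0, 0, 0]]]'

```text
time: 22.42
tool_pos: [0.4431, -0.1307, 0.0826]
tcp_rot: [-1.348, -0.96, 0.961]
wrist_force: [1.1, -0.4, -1.6]
width: 0.514
```

```bash
python3 - <<'E'
from h import *
go((.4446,-.1305,.003),71)
im,d=cams.read_camera("scene"); save("s10.png",cv2.resize(im[160:280,200:350],(750,600),interpolation=cv2.INTER_CUBIC))
E
```

```text
t 22.43 pos [ 0.4431 -0.1307  0.0826] jaw deg 70.95 point [-0.001 -0.    -1.   ] w 0.514 f [ 1.1 -0.4 -1.6] q [-0.34 -0.02  2.17 -0.    0.99 -1.58]
shift [ 0.0038  0.0005 -0.199 ]
turn 0.05021265280046805 0.00111583672889929
```

View pics/s10.png

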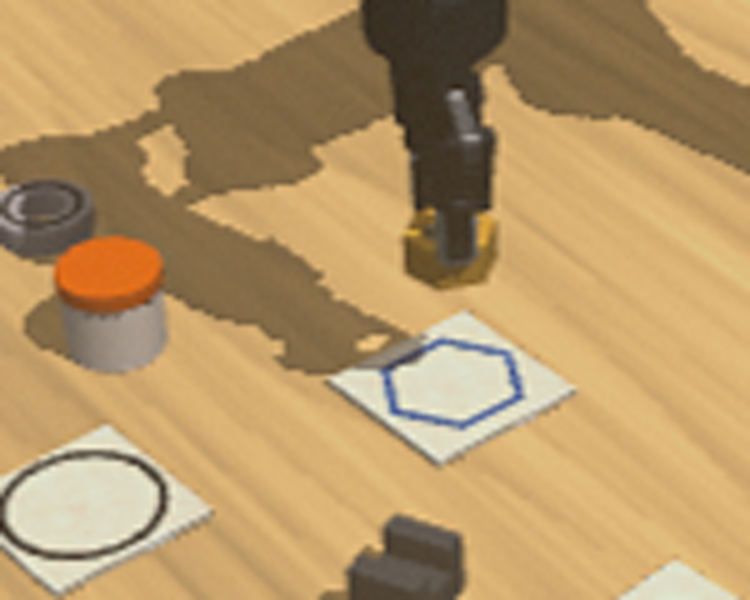

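The nut is held level over the blue hexagon pad. Lowering.

Request:
play_rows --motion '[[[0.002, 0, -0.09], [0, 0, 0]], [[0.002, 0, -0.15], [0, 0, 0]], [[0.002, 0, -0.18], [0, 0, 0]], [[0.002, 0, -0.195], [0, 0, 0]], [[0.002, 0, -0.2], [0, 0, 0]], [[0.002, 0, -0.204], [0, 0, 0]], [[0.002, 0, -0.204], [0, 0, 0]]]'

```text
time: 23.35
tool_pos: [0.4455, -0.1302, 0.002]
tcp_rot: [-1.349, -0.963, 0.962]
wrist_force: [-0.9, -0.1, 0.4]
width: 0.517
```

Request:
play_rows --motion '[[[0, 0, 0], [0, 0, 0]], [[0, 0, 0], [0, 0, 0]], [[0, 0, 0], [0, 0, 0]], [[0, 0, 0], [0, 0, 0]], [[0, 0, 0.02], [0, 0, 0]], [[0, 0, 0.08], [0, 0, 0]], [[0, 0, 0.2], [0, 0, 0]], [[0, 0, 0.35], [0, 0, 0]], [[0, 0, 0.35], [0, 0, 0]]]' --gripper 0.2

```text
time: 24.48
tool_pos: [0.4493, -0.1315, 0.1477]
tcp_rot: [-1.358, -0.969, 0.957]
wrist_force: [0.0, 0.3, -0.2]
width: 0.8
```

```bash
python3 - <<'E'
from h import *
go((.5505,-.416,.14),71)
im,d=cams.read_camera("scene"); save("s11.png",cv2.resize(im[160:280,200:350],(750,600),interpolation=cv2.INTER_CUBIC))
E
```

```text
t 24.48 pos [ 0.4493 -0.1315  0.1477] jaw deg 71.03 point [ 0.012 -0.004 -1.   ] w 0.8 f [ 0.   0.3 -0.2] q [-0.34 -0.09  2.11  0.    1.11 -1.58]
shift [ 0.253  -0.7113 -0.0192]
turn -0.03358717416996626 -0.0007463816482214724
```

View pics/s11.png

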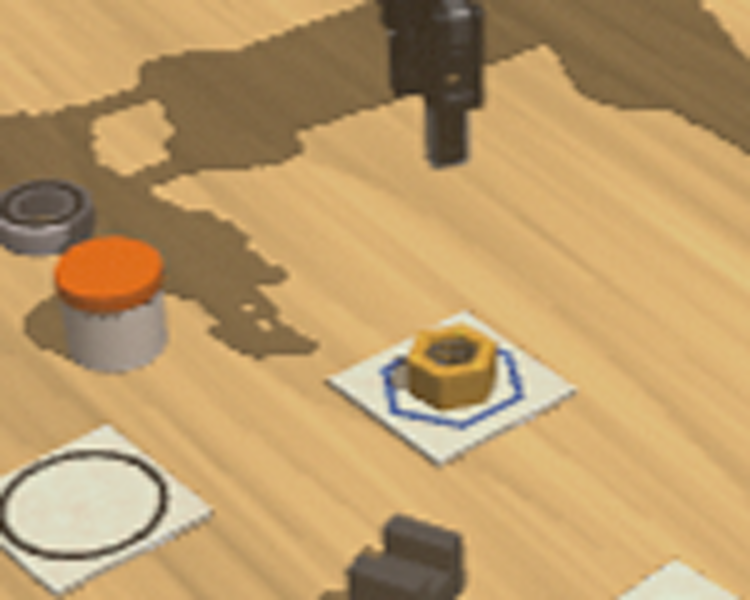

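The nut sits centred in the hexagon at (450,370). Now the large bearing, turning the jaws about 41° so that the fingers stay clear of the tub.

Request:
play_rows --motion '[[[0.262, -0.714, -0.03], [0, 0, -0.91]], [[0.262, -0.714, -0.03], [0, 0, -0.91]], [[0.262, -0.714, -0.03], [0, 0, -0.91]], [[0.262, -0.714, -0.03], [0, 0, -0.91]], [[0.262, -0.714, -0.03], [0, 0, -0.91]], [[0.262, -0.714, -0.03], [0, 0, -0.91]], [[0.262, -0.714, -0.03], [0, 0, -0.91]], [[0.262, -0.714, -0.03], [0, 0, -0.91]], [[0.262, -0.714, -0.03], [0, 0, -0.91]], [[0.262, -0.714, -0.03], [0, 0, -0.91]]]' --gripper 0

```text
time: 25.78
tool_pos: [0.5495, -0.4147, 0.1297]
tcp_rot: [-1.532, -0.413, 0.412]
wrist_force: [0.3, -0.1, 0.6]
width: 1.003
```

```bash
python3 - <<'E'
from h import *
go((.5505,-.416,-.010))
im,d=cams.read_camera("scene"); save("s12.png",cv2.resize(im[140:260,150:300],(750,600),interpolation=cv2.INTER_CUBIC))
E
```

```text
t 25.77 pos [ 0.5495 -0.4147  0.1297] jaw deg 30.13 point [ 0. -0. -1.] w 1.003 f [ 0.3 -0.1  0.6] q [-0.68  0.34  1.65  0.    1.14 -1.21]
shift [ 0.0024 -0.0033 -0.3492]
```

View pics/s12.png

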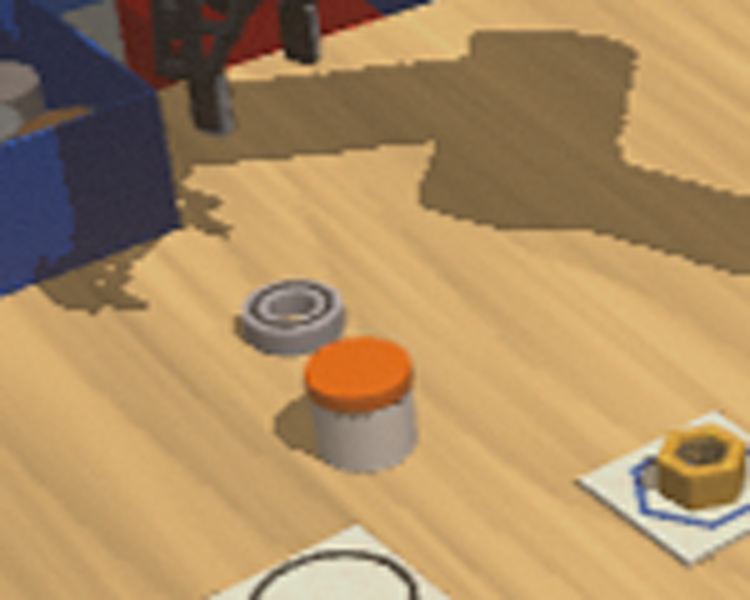

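Request:
play_rows --motion '[[[0.001, -0.002, -0.14], [0, 0, 0]], [[0.001, -0.002, -0.25], [0, 0, 0]], [[0.001, -0.002, -0.31], [0, 0, 0]], [[0.001, -0.002, -0.335], [0, 0, 0]], [[0.001, -0.002, -0.345], [0, 0, 0]], [[0.001, -0.002, -0.35], [0, 0, 0]], [[0.001, -0.002, -0.35], [0, 0, 0]]]'

```text
time: 26.7
tool_pos: [0.5507, -0.4169, -0.0096]
tcp_rot: [-1.533, -0.413, 0.411]
wrist_force: [-0.5, 0.3, 0.7]
width: 1.0
```

Request:
play_rows --motion '[[[0, 0, 0], [0, 0, 0]], [[0, 0, 0], [0, 0, 0]], [[0, 0, 0], [0, 0, 0]], [[0, 0, 0], [0, 0, 0]], [[0, 0, 0], [0, 0, 0]], [[0, 0, 0], [0, 0, 0]]]' --gripper 0.5 --squeeze 50

```text
time: 27.45
tool_pos: [0.5503, -0.4169, -0.0093]
tcp_rot: [-1.533, -0.412, 0.411]
wrist_force: [-1.2, 1.2, 5.5]
width: 0.674
```

```bash
python3 - <<'E'
from h import *
go((.6635,-.1605,.08))
im,d=cams.read_camera("scene"); save("s13.png",cv2.resize(im[140:260,150:300],(750,600),interpolation=cv2.INTER_CUBIC))
E
```

```text
t 27.45 pos [ 0.5503 -0.4169 -0.0093] jaw deg 30.08 point [ 0.001 -0.001 -1.   ] w 0.674 f [-1.2  1.2  5.5] q [-0.68  0.49  1.73 -0.    0.92 -1.21]
shift [0.283  0.641  0.2233]
```

View pics/s13.png

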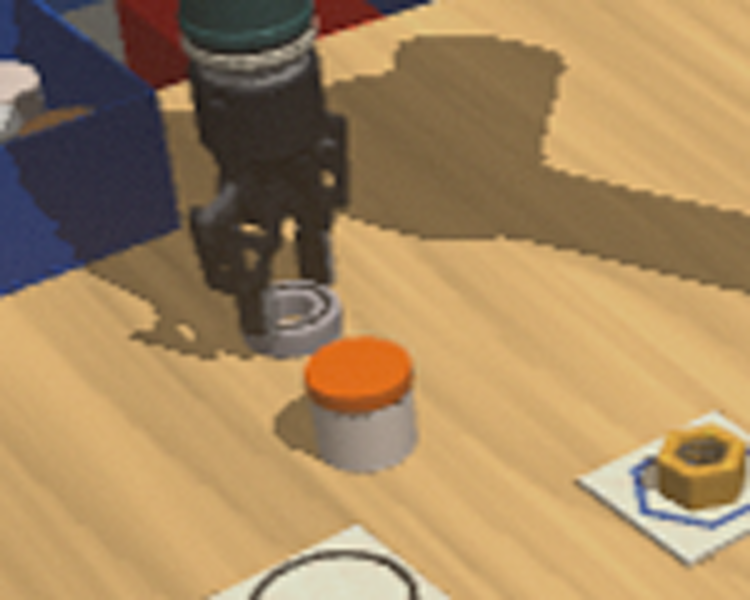

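Request:
play_rows --motion '[[[0, 0, 0], [0, 0, 0]], [[0, 0, 0.01], [0, 0, 0]], [[0, 0, 0.02], [0, 0, 0]], [[0, 0, 0.035], [0, 0, 0]], [[0, 0, 0.05], [0, 0, 0]], [[0, 0, 0.05], [0, 0, 0]]]' --squeeze 80

```text
time: 28.25
tool_pos: [0.5504, -0.4167, 0.01]
tcp_rot: [-1.533, -0.412, 0.411]
wrist_force: [-0.2, -1.0, -1.2]
width: 0.65
```

```bash
python3 - <<'E'
from h import *
st()
im,d=cams.read_camera("scene"); save("s14.png",cv2.resize(im[140:260,150:300],(750,600),interpolation=cv2.INTER_CUBIC))
E
```

```text
t 28.25 pos [ 0.5504 -0.4167  0.01  ] jaw deg 30.08 point [ 0.001 -0.001 -1.   ] w 0.65 f [-0.2 -1.  -1.2] q [-0.68  0.47  1.73  0.    0.95 -1.21]
```

View pics/s14.png

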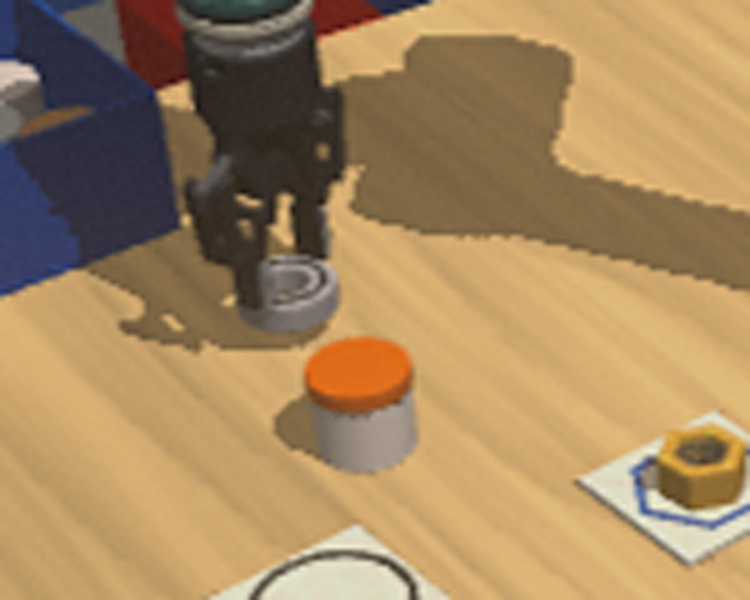

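It lifts, but the width slipped from 0.674 to 0.650 and the bearing looks slightly tilted, so the grip is shallow. I'll set it down and regrip 4 mm lower.

Request:
play_rows --motion '[[[0, 0, -0.02], [0, 0, 0]], [[0, 0, -0.035], [0, 0, 0]], [[0, 0, -0.045], [0, 0, 0]], [[0, 0, -0.05], [0, 0, 0]], [[0, 0, -0.05], [0, 0, 0]]]'

```text
time: 28.92
tool_pos: [0.5491, -0.4156, -0.0088]
tcp_rot: [-1.529, -0.41, 0.413]
wrist_force: [-6.5, 5.1, 13.4]
width: 0.652
```

Request:
play_rows --motion '[[[0, 0, 0], [0, 0, 0]], [[0, 0, 0], [0, 0, 0]], [[0, 0, 0], [0, 0, 0]], [[0, 0, -0.004], [0, 0, 0]], [[0, 0, -0.008], [0, 0, 0]], [[0, 0, -0.012], [0, 0, 0]], [[0, 0, -0.012], [0, 0, 0]], [[0, 0, -0.012], [0, 0, 0]]]' --gripper 0.1

```text
time: 29.92
tool_pos: [0.5498, -0.4162, -0.0157]
tcp_rot: [-1.531, -0.412, 0.412]
wrist_force: [-0.5, -1.3, 0.3]
width: 0.9
```

Request:
play_rows --motion '[[[0, 0, 0], [0, 0, 0]], [[0, 0, 0], [0, 0, 0]], [[0, 0, 0], [0, 0, 0]], [[0, 0, 0], [0, 0, 0]], [[0, 0, 0], [0, 0, 0]], [[0, 0, 0], [0, 0, 0]]]' --gripper 0.5 --squeeze 60

```text
time: 30.68
tool_pos: [0.5503, -0.4167, -0.015]
tcp_rot: [-1.532, -0.412, 0.411]
wrist_force: [0.4, -0.7, 5.8]
width: 0.679
```

Request:
play_rows --motion '[[[0, 0, 0], [0, 0, 0]], [[0, 0, 0.01], [0, 0, 0]], [[0, 0, 0.02], [0, 0, 0]], [[0, 0, 0.035], [0, 0, 0]], [[0, 0, 0.05], [0, 0, 0]], [[0, 0, 0.05], [0, 0, 0]]]'

```text
time: 31.42
tool_pos: [0.5505, -0.4167, 0.0053]
tcp_rot: [-1.533, -0.412, 0.411]
wrist_force: [-0.9, 0.5, -1.4]
width: 0.68
```

```bash
python3 - <<'E'
from h import *
st()
im,d=cams.read_camera("scene"); save("s15.png",cv2.resize(im[180:220,185:235],(750,600),interpolation=cv2.INTER_CUBIC))
E
```

```text
t 31.43 pos [ 0.5505 -0.4167  0.0053] jaw deg 30.08 point [ 0.001 -0.001 -1.   ] w 0.68 f [-0.9  0.5 -1.4] q [-0.68  0.47  1.73  0.    0.94 -1.21]
```

View pics/s15.png

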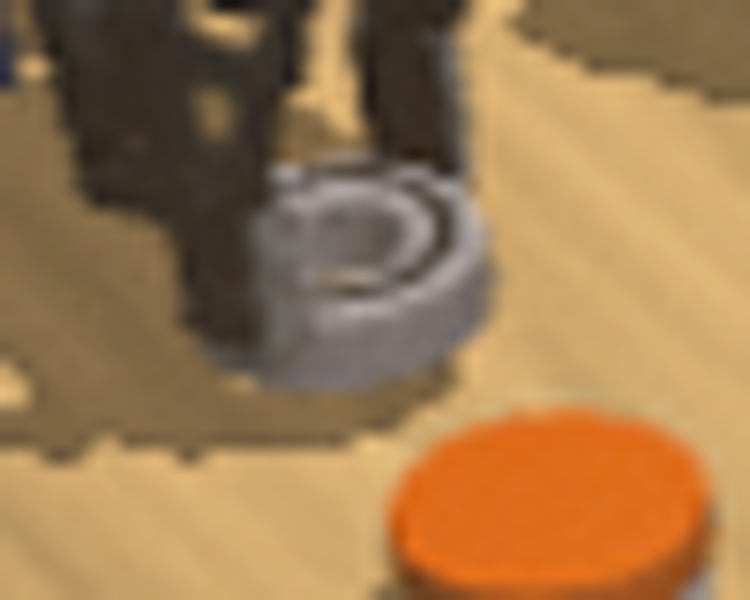

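The grip is stable now (0.68). Lift high, then carry it over to the black pad.

Request:
play_rows --motion '[[[0, 0, 0.06], [0, 0, 0]], [[0, 0, 0.14], [0, 0, 0]], [[0, 0, 0.22], [0, 0, 0]], [[0.02, 0.04, 0.25], [0, 0, 0]], [[0.07, 0.16, 0.25], [0, 0, 0]], [[0.12, 0.28, 0.25], [0, 0, 0]], [[0.18, 0.4, 0.25], [0, 0, 0]], [[0.23, 0.52, 0.25], [0, 0, 0]], [[0.27, 0.61, 0.25], [0, 0, 0]], [[0.2825, 0.6405, 0.25], [0, 0, 0]]]'

```text
time: 32.72
tool_pos: [0.6629, -0.156, 0.1029]
tcp_rot: [-1.529, -0.413, 0.415]
wrist_force: [0.2, 0.0, -2.1]
width: 0.687
```

Request:
play_rows --motion '[[[0, 0, -0.06], [0, 0, 0]], [[0, 0, -0.12], [0, 0, 0]], [[0, 0, -0.16], [0, 0, 0]], [[0, 0, -0.18], [0, 0, 0]], [[0, 0, -0.18], [0, 0, 0]]]'

```text
time: 33.35
tool_pos: [0.6624, -0.1601, 0.0317]
tcp_rot: [-1.531, -0.41, 0.412]
wrist_force: [0.5, 0.2, -2.0]
width: 0.681
```

```bash
python3 - <<'E'
from h import *
go((.6635,-.1605,-.009))
im,d=cams.read_camera("scene"); save("s16.png",cv2.resize(im[220:290,175:263],(750,600),interpolation=cv2.INTER_CUBIC))
E
```

```text
t 33.35 pos [ 0.6624 -0.1601  0.0317] jaw deg 30.06 point [-0.001  0.    -1.   ] w 0.681 f [ 0.5  0.2 -2. ] q [-0.27  0.43  1.74 -0.    0.98 -0.8 ]
shift [ 0.0028 -0.0009 -0.1017]
```

View pics/s16.png

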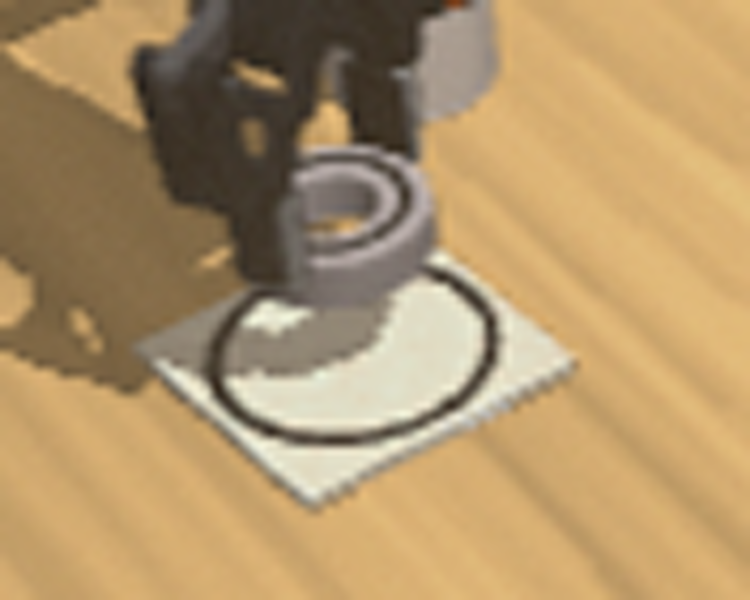

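Request:
play_rows --motion '[[[0.001, 0, -0.05], [0, 0, 0]], [[0.001, 0, -0.08], [0, 0, 0]], [[0.001, 0, -0.095], [0, 0, 0]], [[0.001, 0, -0.1], [0, 0, 0]], [[0.001, 0, -0.102], [0, 0, 0]], [[0.001, 0, -0.102], [0, 0, 0]]]'

```text
time: 34.15
tool_pos: [0.6637, -0.1601, -0.008]
tcp_rot: [-1.532, -0.412, 0.411]
wrist_force: [0.9, -0.2, -2.2]
width: 0.682
```

```bash
python3 - <<'E'
from h import *
go((.6635,-.1605,-.009))
im,d=cams.read_camera("scene"); save("s17.png",cv2.resize(im[220:290,175:263],(750,600),interpolation=cv2.INTER_CUBIC))
E
```

```text
t 34.15 pos [ 0.6637 -0.1601 -0.008 ] jaw deg 30.09 point [ 0.001 -0.    -1.   ] w 0.682 f [ 0.9 -0.2 -2.2] q [-0.27  0.48  1.75 -0.    0.91 -0.8 ]
shift [-0.0004 -0.0009 -0.0025]
```

View pics/s17.png

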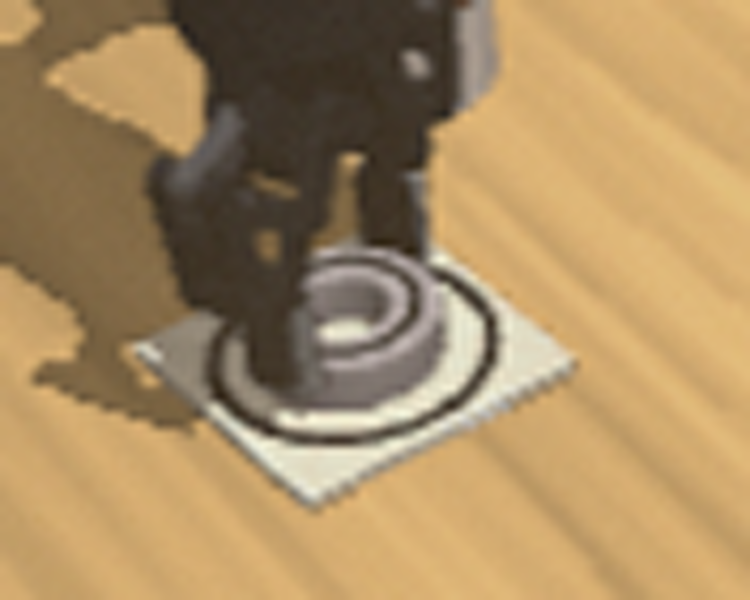

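Request:
play_rows --motion '[[[0, 0, -0.003], [0, 0, 0]], [[0, 0, -0.005], [0, 0, 0]], [[0, 0, -0.005], [0, 0, 0]], [[0, 0, -0.005], [0, 0, 0]]]'

```text
time: 34.7
tool_pos: [0.6638, -0.1602, -0.009]
tcp_rot: [-1.532, -0.412, 0.411]
wrist_force: [-2.7, 0.9, 5.6]
width: 0.681
```

It is in contact (+5.6 N). Release and retreat.

Request:
play_rows --motion '[[[0, 0, 0], [0, 0, 0]], [[0, 0, 0], [0, 0, 0]], [[0, 0, 0], [0, 0, 0]], [[0, 0, 0], [0, 0, 0]], [[0, 0, 0.02], [0, 0, 0]], [[0, 0, 0.08], [0, 0, 0]], [[0, 0, 0.2], [0, 0, 0]], [[0, 0, 0.35], [0, 0, 0]], [[0, 0, 0.5], [0, 0, 0]]]' --gripper 0.05

```text
time: 35.83
tool_pos: [0.663, -0.1599, 0.1917]
tcp_rot: [-1.531, -0.412, 0.411]
wrist_force: [0.1, -0.2, -0.1]
width: 0.952
```

Request:
play_rows --motion '[[[-0.3, -0.6, 0.05], [0, 0, 0]], [[-0.3, -0.6, 0.05], [0, 0, 0]], [[-0.3, -0.6, 0.05], [0, 0, 0]], [[-0.3, -0.6, 0.05], [0, 0, 0]], [[-0.3, -0.6, 0.05], [0, 0, 0]], [[-0.3, -0.6, 0.05], [0, 0, 0]], [[-0.3, -0.6, 0.05], [0, 0, 0]], [[-0.3, -0.6, 0.05], [0, 0, 0]]]'

```text
time: 36.83
tool_pos: [0.5442, -0.3982, 0.2093]
tcp_rot: [-1.53, -0.413, 0.413]
wrist_force: [-0.1, -0.8, -0.2]
width: 0.948
```

```bash
python3 - <<'E'
from h import *
st()
im,d=cams.read_camera("top"); save("t4.png",cv2.resize(im[90:330,100:500],(800,480),interpolation=cv2.INTER_CUBIC))
X=cloud("top",d);X[d==0]=-1
for n,u,v,s,lo,hi,p in [("large",387,147,22,.015,.035,(.6635,-.1605)),("small",263,222,18,.0135,.03,(.480,.1223)),("nut",373,240,20,.02,.04,(.4446,-.1307)),("block",185,264,22,.025,.06,(.3808,.2976)),("cart",198,183,25,.01,.06,(.5666,.269)),("tub",445,180,25,.02,.07,(.5743,-.2836))]:
    P=X[v-s:v+s,u-s:u+s].reshape(-1,3);q=P[(P[:,2]>lo)&(P[:,2]<hi)];r=cv2.minAreaRect((q[:,:2]*1000).astype(np.float32))
    A=np.c_[q[:,:2]-q[:,:2].mean(0),np.ones(len(q))]; k=np.linalg.lstsq(A,q[:,2],rcond=None)[0]
    print(n,len(q),q.mean(0).round(4),np.round(r[0],1),np.round(r[1],1),"err",(q.mean(0)[:2]-p).round(4),"slope",k[:2].round(2))
im,d=cams.read_camera("scene"); save("s18.png",im)
E
```

```text
t 36.83 pos [ 0.5442 -0.3982  0.2093] jaw deg 30.21 point [-0.     0.001 -1.   ] w 0.948 f [-0.1 -0.8 -0.2] q [-0.67  0.26  1.61  0.    1.27 -1.2 ]
large 461 [ 0.6651 -0.1581  0.0247] [ 666.4 -158.3] [60.2 60.8] err [0.0016 0.0024] slope [0.02 0.  ]
small 209 [0.4818 0.1234 0.0207] [478.6 120.1] [49.6 38.6] err [0.0018 0.0011] slope [0.02 0.01]
nut 283 [ 0.4454 -0.128   0.0297] [ 445.  -127.7] [45.8 50.5] err [0.0008 0.0027] slope [-0.01  0.01]
block 137 [0.3789 0.2961 0.037 ] [379.1 296.9] [33.5 18.3] err [-0.0019 -0.0015] slope [0.05 0.18]
cart 855 [0.5661 0.2686 0.0343] [566.7 269.1] [76.7 63.3] err [-0.0005 -0.0004] slope [0.01 0.02]
tub 695 [ 0.5717 -0.2814  0.053 ] [ 574.2 -283.8] [60.5 61.2] err [-0.0026  0.0022] slope [ 0.14 -0.16]
```

View pics/t4.png

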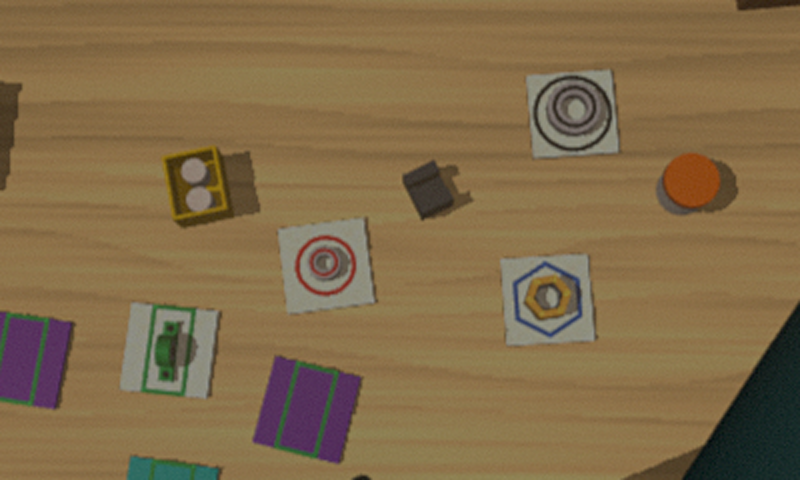

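View pics/s18.png

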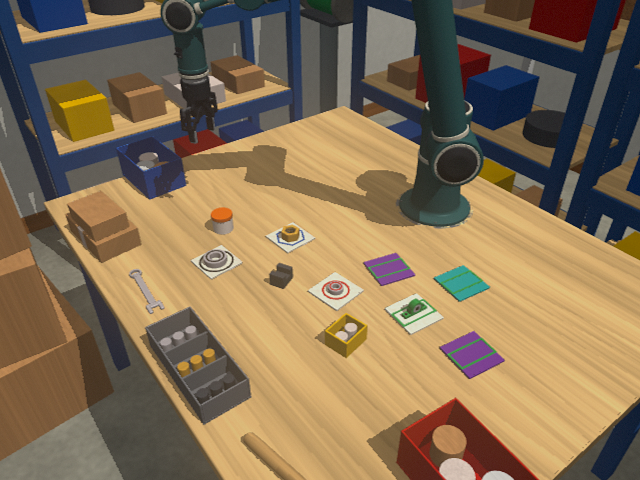

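Both pictures show all four parts flat and centred (within about 3 mm of the pad centres), the carton and tub unmoved, and the arm clear. Handing in.

```bash
python3 -c "
from workcell import bot
print(bot.finish_job())"
```

```text
the job is handed in; nothing more can be done
None
```

All four parts are on their own pads and the job is handed in at about 37 s on the clock. The hand-in reports no verdict, so this rests on my own checks.

**Last checks, from the top camera:**

| Part | Distance from pad centre |
|---|---|
| Large bearing | 2.9 mm |
| Small bearing | 2.1 mm |
| Hexagon nut | 2.8 mm |
| Pillow block | 2.4 mm |

- **Flatness:** the two bearings and the nut measured flat, with slopes of 0.02 or less. I judged the block by eye. It stands on its foot, lined up with the rectangle, and its round top makes a slope figure meaningless.
- **Bystanders:** the carton and tub came out in the same place as at the start, to within 1 mm. The point-average for the tub moved about 3 mm, but its outline did not, so I put that down to the depth data.
- **Green pad:** I used the white one and left the purple and turquoise look-alikes alone.

**What went wrong and was mended:**
- **Small bearing:** the first two grasps slid over its top, because the partly open fingertips sit about 14 mm above the reported TCP. It stayed put and was regripped lower.
- **Large bearing:** the first lift slipped slightly, so I set it back down and gripped it 4 mm lower.

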